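# Load the cell of a motorised cake turntable

## Robot

A 6-joint arm with a two-finger parallel gripper is mounted at the origin on the work surface. World frame = base frame: x ahead of the robot, y to its left, z up, the work surface at z = 0. Lengths are in mm, angles in rad, forces in N, time in s.
With the tool pointing down it reaches from about 350 to 875 mm from the base axis. Payload 4.2 kg.
Tool frame: the origin (TCP) lies at the very end of the fingers, on their centre line; the grasp point (between the pads) lies arm.grip_depth behind it (arm.grip_depth is the distance from the TCP to the grasp point, in mm); x points along the fingers, y is the direction in which the jaws open and shut, and the axes are right-handed (so a half turn about x gives the same grasp; the last joint's range is limited). The gripper opens to 85 mm and grips with 20 to 120 N. Pads are 22 mm wide; open, the fingers measure 114 mm over their backs; the gripper's body (76 mm by 85 mm) begins 54 mm behind the grasp point. The pads swing forward as they close: fully open they stand 13 mm farther back than shut.
Start: joints at [1.466, 0.385, 0.008, 0, -1.194, -0.259], TCP at [222.36, 584.085, 231.312] pointing down, gripper open.
Joint ranges: [-3.14, 3.14], [-1.21, 2.06], [-1.07, 1.41], [-3.16, 2.05], [-2.99, -0.16], [-3.1, 3.1]. Speed limits (rad/s): [2.79, 2.79, 3.14, 3.14, 3.14, 3.14].

## Interface

Orientations are given as a unit quaternion [x, y, z, w].
In Python, from bench import arm, get_image, models gives the robot as it stands.
- The arm moves only by the tool arm_command, never from a script. Its argument "rows" is a list of rows, each an object of numbers: "dx", "dy", "dz": the shift along the tool's x, y, z in m; "wx", "wy", "wz": the turn, a rotation vector about the tool's x, y, z in degrees; "gripper": the closure, from -1 (fully open) to 1 (shut). A call has exactly 8 rows; each row is the pose to reach, as a shift and turn from the pose measured when the call began, along the tool's axes at that moment; what a row does not reach only later rows make up. A row lasts 1/10 s, in which the tool goes at most 50 mm and 8.59 degrees, less where a joint would pass 70% of its speed; a pose out of reach is approached as far as the arm can. A call with a gripper value outside its range is refused whole. The fingers move at their own pace and stop on an object; the grip force is fixed at half the most. Time passes only in rows, so rows that repeat a pose let the fingers close, or fill a call up. It gives the time, the measured TCP pose, the force and the opening at its end, in the units of the state.
- arm.read_state(): the state, without advancing time (a new reading comes with each control period).
- get_image(name): name is "scene" or "top" or "wrist"; returns a dict with "img" (384x512x3 uint8, red, green, blue), "K" (3x3 intrinsics, pixels), "rvec" (rotation vector, rad) and "tvec" (3), from world to camera coordinates, as OpenCV has them; the wrist camera has in their place "T_tool_cam" (4x4, takes a point from camera to tool coordinates, whose origin is the TCP and whose axes are the tool frame's). Camera axes: x right, y down, z forward; pixel columns grow to the right and rows downward; lengths in mm; the calibration is good to about 2 mm. A picture is of the moment at which its call begins: read the wrist's pose just before it. There is no depth.
- arm.job_done(): hands the job in, once; it reports no verdict.
Trained networks look in the newest picture that a camera, given by its name, has taken for a name from the list of things; names that differ only in an ending like _2 or _b are one class to them, and where a whole thing is asked for, a point or a joint stands for the part that bears it (a point fixed in the world has none). Each returns a list of dicts, best first, with "conf" (0 to 1); they miss things now and then, are a little off and sometimes report something else, mostly with a low value. They report only what shows in the picture. A call takes as long as a camera call. They do not tell look-alikes from the thing itself.
- models.cut_out(camera, query): "mask" (384x512 bool, what is visible of it) and "extent" ([left, top, right, bottom] in pixels, round what is visible of it).
The state is a dict: "clock": time; "joints": joint angles; "joint_vel": joint speeds; "joint_efforts": joint torques, N m; "position": TCP position; "ee_rot": TCP orientation; "contact_force": force on the tool from outside, world axes, zero at the start; "wrist_torque": the same for the moment, N m; "gripper_width": finger opening in mm.
Only numpy, scipy, OpenCV 4.12 (cv2) and the standard library are available. Lean on these libraries where they do the work, as an engineer would, in place of code of your own. Each camera call takes 0.05 s, during which the arm holds its last target.

## Task

Put the fresh round battery cell from its rest into the open battery bay of the cake turntable: push its flat end in under the hood against the coil spring, with the nub end tipped up, then let the nub end drop in behind the end wall. Leave the cell lying level and fully home between the spring and the end wall and let go. Press gently throughout (the job needs no more than about 12 N), and leave the things around alone.

Things in the scene. Friction and masses are not known exactly. Their poses are not given: they have to be found in the camera images.
- cell: A plain grey round battery cell, 26 mm in diameter, 65 mm long overall: a 62.5 mm body, flat at one end, and at the other a steel nub 9 mm across standing 2.5 mm proud. About 90 g. Origin: on its axis, mid-way along the 65 mm. Its x axis points to the nub: flat end at x = -32.5 mm, body's nub end at x = +30 mm. It starts lying level in the cell rest.
- cell_nub (a point): The tip of the cell's nub, on the cell's axis.
- cell_rest: A fixed black plastic rest, base 80 x 50 x 6 mm on the table, with a V groove (60 mm long along its x axis, 22 mm wide) on which the cell lies, its axis 35 mm above the table. The groove is narrower than the cell, so fingers pass freely on both sides of it. Origin: centre of its underside.
- turntable: A fixed motorised cake turntable: a low white pod, 22 mm high, carrying an open grey cell holder (the bay), and on the pod's -y side a round aluminium plate of 130 mm radius, top 75 mm above the table, centred 215 mm from the bay. Origin: on the table below the bay's nominal centre. x axis: along the bay from the spring end to the plain end wall; z up.
- bay (a point): Nominal centre of the bay, turntable axes. The holder is screwed on by hand: truly up to 6 mm off along x and 3.5 mm along y (height and angle exact). From its true centre, where the cell's origin lies when home (nub to +x), 49 mm above the table: V groove under the cell, 22 mm wide, faces 35 degrees from level, x = -40 to +32.5 mm, open on both sides; pod top 27 mm below.
- end_wall (a point): Nominal middle of the top inner edge of the end wall at the bay's +x end: 32.5 mm in x and 1.5 mm in z from the bay's centre; truly it is off by as much as the holder. The wall is upright, 5 mm thick, 30 mm wide; the nub ends up against its inner (-x) face.
- hood (a point): Nominal middle of the lower front edge of the hood over the spring: -30 mm in x and +19 mm in z from the bay's centre; truly it is off by as much as the holder. The hood is 3 mm thick, 34 mm wide and runs back in -x to a solid block with its face at x = -42 mm.
- spring_contact (a joint): How far the steel spring disc (16 mm across, on the holder's axis, face at x = -24.5 mm from its true centre when free) is pressed to -x: 0 free, 0.0115 m at the hard stop; 0.9 N per mm, 7 N with the cell home (0.008), 10.4 N at the stop. With the cell tipped 20 to 26 degrees, 0.0095 to 0.011 lets the nub end clear the end wall; let go, the spring pushes the cell home.
- bay_cover: A white plastic cover plate, 95 x 45 x 5 mm, lying loose on the table (it belongs over the bay but is not needed now). Bystander. Origin: centre of its underside.
- nozzle: A steel piping nozzle, a cone 26 mm across and 36 mm high, standing on its wide end. Bystander. Origin: centre of its underside.
- colour_bottle: A small white plastic colour bottle, 44 mm across and 100 mm high, standing. Bystander. Origin: centre of its underside.
- palette_knife: A spatula-like palette knife lying flat. Bystander. Origin: centre of its underside.
Mind the look-alikes: they are no part of the job. There is more than one size of the cell; the one meant has the size given above.

How it is judged (in metres and radians):
On the way:
1. the cell's flat end presses the spring in by over 4 mm while its nub end is still above the end wall (value of joint spring_contact above 0.004 m and z of cell_nub in the frame of bay above 0.006 m and x of cell_nub in the frame of bay above 0.01 m and y of cell in the frame of bay between -0.01 and 0.01 m and distance between cell and bay below 0.04 m), for 0.1 s.
At the end, for the whole second after the job is handed in: The cell lies at rest, untouched, home in the bay: spring kept pressed in 6.5 to 9.5 mm, cell axis within 2.5 mm of the bay height, level within 3.4 degrees, along the bay within 4.6 degrees, origin within 9 mm along and 6 mm across of the nominal centre, nub towards the end wall (value of joint spring_contact between 0.0065 and 0.0095 m and z of cell in the frame of bay between -0.0025 and 0.0025 m and angle between cell's own x axis and vertical between 1.5108 and 1.6308 rad and angle between the x axis of cell and the x axis of bay, either way round below 0.08 rad and x of cell in the frame of bay between -0.009 and 0.009 m and y of cell in the frame of bay between -0.006 and 0.006 m and x of cell_nub in the frame of bay above 0.02 m and linear speed of cell below 0.01 m/s and contact force between cell and the arm below 0.05 N and contact force between cell and the fingers below 0.05 N).
It fails at once if the cell, while the fingers hold or push it (with over 2 N), presses on the turntable or its spring with more than 30 N (all contacts added up) (contact force between cell and turntable above 30 N and contact force between the fingers and cell above 2 N).
It fails at once if the robot presses on the turntable with more than 25 N (contact force between any of the fingers, the arm and turntable above 25 N).
It fails at once if a bystander (cover, nozzle, bottle, palette knife) is moved by more than 15 mm (distance of any of bay_cover, nozzle, colour_bottle, palette_knife from where it was at the start of the episode above 0.015 m).
It also fails if it takes over 64 s, if anything falls off the work surface, if the arm or the gripper's body presses on something with over 40 N, if the wrist force passes 120 N, or if a joint passes its speed limit or range.

## Working session

There is one attempt and no reset: what is moved stays moved. The work goes in short steps, Python scripts to look and compute and a tool call to move; the robot and the scene stay as the last step left them, time stands still between calls to the robot, and variables do not carry over. Pictures are saved under pics/ and viewed, and the job is handed in when it is done.

Besides the shell and the picture viewer there is one more tool, called as name(argument=value, ...), one argument or row to a line, values as JSON. arm_command: Moves the arm, as the interface text tells. Its arguments: {"type":"object","properties":{"rows":{"type":"array"}},"required":["rows"]}

```bash
ls; mkdir -p pics
python3 - <<'E'
from bench import arm,get_image,models
import cv2
s=arm.read_state(); print(s); print(arm.grip_depth)
for n in("scene","top","wrist"):
    d=get_image(n); cv2.imwrite(f"pics/{n}0.png",d["img"][:,:,::-1])
    print(n,d["K"],d.get("rvec"),d.get("tvec"),d.get("T_tool_cam"))
E
```

```text
pics
{'clock': 0.0, 'joints': array([ 1.46562337e+00,  3.85552897e-01,  6.63879337e-03, -4.79220638e-04,
       -1.19402307e+00, -2.58602321e-01]), 'joint_vel': array([ 6.22182041e-04, -9.53607095e-04,  1.78663328e-03, -5.78859869e-05,
        1.68475519e-04, -5.18142711e-04]), 'joint_efforts': array([-1.90535196e-03, -3.92293954e+01,  1.88408178e+01,  4.18631852e+00,
       -4.52825203e-03,  7.77508831e-06]), 'position': array([222.15653941, 583.56025062, 230.23181551]), 'ee_rot': array([-0.69533161,  0.12873414,  0.69552963,  0.12720065]), 'contact_force': array([ 0.16628364,  0.52800587, -0.28984791]), 'wrist_torque': array([-0.01489767, -0.00642024, -0.01170963]), 'gripper_width': 85.80114618742692}
18.700000000000003
scene [[376.37017935   0.         255.10603911]
 [  0.         376.37017935 191.75250205]
 [  0.           0.           1.        ]] [ 1.94318236  1.04117719 -0.54357434] [-280.85459754 -192.3267743  1328.1597317 ] None
top [[397.00367892   0.         257.78227316]
 [  0.         397.00367892 192.53191729]
 [  0.           0.           1.        ]] [ 2.05964753 -2.16579445  0.23194414] [  11.53600249  548.48608667 1176.30669022] None
wrist [[319.88749653   0.         249.2564472 ]
 [  0.         319.88749653 183.89208431]
 [  0.           0.           1.        ]] None None [[-3.92796380e-04 -2.74103243e-01  9.61700191e-01 -1.42867328e+02]
 [ 9.99999768e-01  4.27327875e-04  5.30236190e-04  5.94865314e-01]
 [-5.56300759e-04  9.61700176e-01  2.74103012e-01 -6.83423857e+01]
 [ 0.00000000e+00  0.00000000e+00  0.00000000e+00  1.00000000e+00]]
```

View pics/scene0.png

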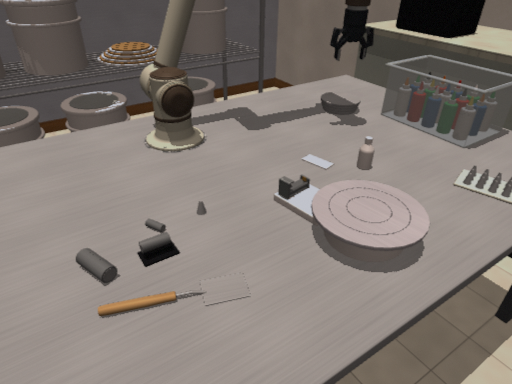

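View pics/top0.png

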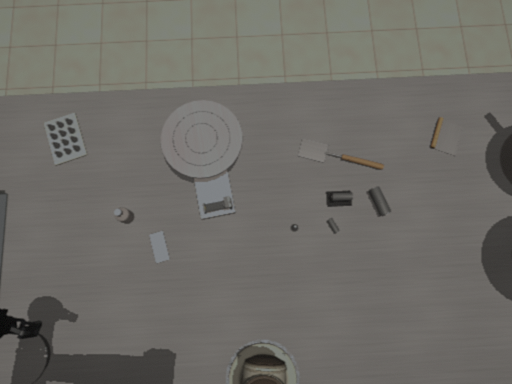

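View pics/wrist0.png

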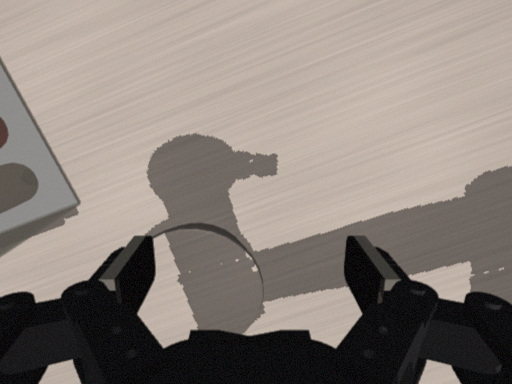

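Candidates for the cell, in top-image pixels: the grey cylinder on the black rest (342,197), a larger loose cylinder (380,201), and a small one (333,225). The one on the rest fits the description. I'll check it in a close crop.

```bash
cat > h.py <<'E'
import numpy as np, cv2
from scipy.spatial.transform import Rotation as R
from bench import arm,get_image,models
def cam(d,s=None):
    K=np.array(d["K"])
    if d.get("T_tool_cam") is not None:
        T=np.eye(4);T[:3,:3]=R.from_quat(s["ee_rot"]).as_matrix();T[:3,3]=s["position"]
        C=T@np.array(d["T_tool_cam"]); return K,C[:3,:3],C[:3,3]
    Rm=cv2.Rodrigues(np.array(d["rvec"],float))[0]; return K,Rm.T,-Rm.T@np.array(d["tvec"]).ravel()
def back(c,px,z):
    K,Rm,t=c; px=np.atleast_2d(px).astype(float)
    r=np.c_[(px-K[:2,2])/[K[0,0],K[1,1]],np.ones(len(px))]@Rm.T
    return t+r*((z-t[2])/r[:,2])[:,None]
def proj(c,P):
    K,Rm,t=c; q=(np.atleast_2d(P)-t)@Rm; return q[:,:2]/q[:,2:]*[K[0,0],K[1,1]]+K[:2,2]
E
python3 - <<'E'
from h import *
d=get_image("top"); c=cam(d)
for q in("cell","cell_rest","turntable","bay_cover","nozzle","colour_bottle","palette_knife"):
    for r in models.cut_out("top",q)[:4]:
        m=r["mask"].astype(np.uint8); ys,xs=np.nonzero(m)
        if len(xs)<5: continue
        rc=cv2.minAreaRect(np.c_[xs,ys].astype(np.float32))
        print(q,round(r["conf"],2),np.round(r["extent"]),np.round(rc[0],1),np.round(rc[1],1),round(rc[2],1),np.round(back(c,[rc[0]],35)[0]),"cam",np.round(c[2]))
a=cv2.resize(d["img"][150:250,170:250,::-1],None,fx=5,fy=5,interpolation=cv2.INTER_CUBIC)
b=cv2.resize(d["img"][150:250,310:400,::-1],None,fx=4.2,fy=5,interpolation=cv2.INTER_CUBIC)
cv2.imwrite("pics/crop1.png",np.hstack([a,b]))
s=get_image("scene")["img"]
a=cv2.resize(s[160:225,260:340,::-1],None,fx=5,fy=5,interpolation=cv2.INTER_CUBIC)
b=cv2.resize(s[215:280,110:190,::-1],None,fx=5,fy=5,interpolation=cv2.INTER_CUBIC)
cv2.imwrite("pics/crop2.png",np.hstack([a,b]))
E
```

```text
cell 0.8 [367. 187. 390. 215.] [379. 201.] [29.5 12.5] 63.4 [ 507. -397.   35.] cam [ 290.   -0. 1265.]
cell 0.61 [333. 194. 352. 201.] [341.5 196. ] [21.  8.] 0.0 [ 529. -280.   35.] cam [ 290.   -0. 1265.]
cell 0.48 [327. 220. 342. 230.] [332.7 225.2] [14.4  5.3] 56.3 [ 438. -244.   35.] cam [ 290.   -0. 1265.]
cell_rest 0.64 [328. 193. 345. 205.] [338.  198.5] [15. 24.] 90.0 [ 521. -269.   35.] cam [ 290.   -0. 1265.]
turntable 0.93 [162. 104. 243. 214.] [201.  159.5] [117.  80.] 90.0 [671. 161.  35.] cam [ 290.   -0. 1265.]
bay_cover 0.67 [149. 235. 171. 261.] [158.6 246.4] [30.7 15.4] 77.9 [399. 297.  35.] cam [ 290.   -0. 1265.]
bay_cover 0.25 [329. 195. 353. 200.] [341.1 196.3] [ 8.2 22.2] 84.8 [ 528. -279.   35.] cam [ 290.   -0. 1265.]
colour_bottle 0.64 [117. 205. 135. 225.] [123.3 214.9] [21.  13.9] 26.6 [503. 408.  35.] cam [ 290.   -0. 1265.]
palette_knife 0.75 [301. 139. 384. 170.] [340.2 157.6] [86.1 20. ] 15.5 [ 655. -288.   35.] cam [ 290.   -0. 1265.]
palette_knife 0.71 [330. 194. 355. 199.] [341.5 196. ] [ 8. 21.] 90.0 [ 529. -280.   35.] cam [ 290.   -0. 1265.]
```

View pics/crop1.png

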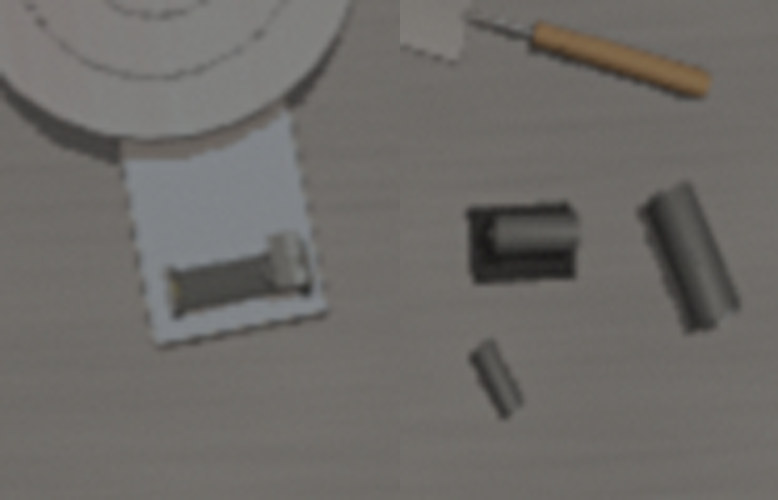

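View pics/crop2.png

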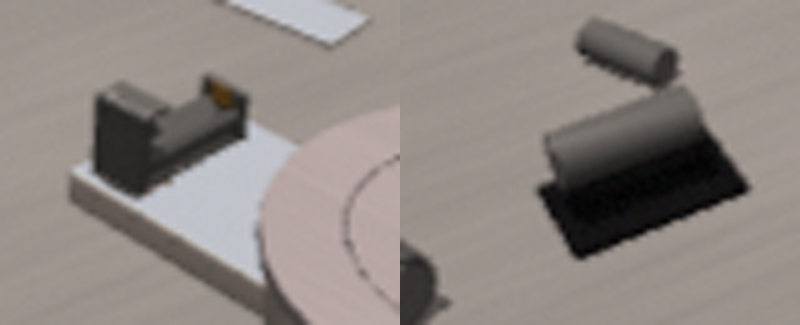

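Run:
```python
from h import *
s=arm.read_state(); M=R.from_quat(s["ee_rot"]).as_matrix(); print(M.round(3)); 
d=get_image("top"); c=cam(d)
f=lambda u,v,x0,fx:np.array([x0+u/fx,150+v/5])-0.4
print("rest corners z6",back(c,[f(u-400,v,310,4.2) for u,v in((470,208),(572,205),(575,275),(473,282))],6).round())
print("cell ends z35",back(c,[f(u-400,v,310,4.2) for u,v in((490,232),(578,230))],40).round())
print("pod corners z22",back(c,[f(u,v,170,5) for u,v in((157,347),(328,312))],22).round())
print("wall top",back(c,[f(172,290,170,5)],50).round(),"hood",back(c,[f(288,258,170,5)],70).round())
# desired tool yaw
```

```text
[[ 0.    -0.356 -0.935]
 [ 0.    -0.935  0.356]
 [-1.    -0.     0.   ]]
rest corners z6 [[ 553. -239.    6.]
 [ 551. -318.    6.]
 [ 505. -316.    6.]
 [ 504. -237.    6.]]
cell ends z35 [[ 530. -246.   40.]
 [ 528. -312.   40.]]
pod corners z22 [[480. 167.  22.]
 [497.  58.  22.]]
wall top [[511. 153.  50.]] hood [[523.  79.  70.]]
```

arm_command(
  rows=[
    {"dy": 0.037,"dz": -0.033,"wx": 8.5},
    {"dy": 0.074,"dz": -0.066,"wx": 17},
    {"dy": 0.111,"dz": -0.099,"wx": 25.5},
    {"dy": 0.148,"dz": -0.132,"wx": 34},
    {"dy": 0.185,"dz": -0.165,"wx": 42.5},
    {"dy": 0.222,"dz": -0.198,"wx": 51},
    {"dy": 0.259,"dz": -0.231,"wx": 59.5},
    {"dy": 0.296,"dz": -0.264,"wx": 68},
  ],
)

```text
validation failed for argument at $.ro...
```

```bash
cat > d.py <<'E'
from h import *
import sys
s=arm.read_state(); M=R.from_quat(s["ee_rot"]).as_matrix(); print(s["clock"],s["position"].round(1)); print(M.round(3)); print(s["contact_force"].round(2))
if len(sys.argv)>3: print("tool delta",(M.T@(np.array([float(a) for a in sys.argv[1:4]])-s["position"])).round(1))
E
python3 d.py 529 -310 235
```

```text
0.65 [222.4 584.1 231.3]
[[ 0.    -0.356 -0.935]
 [ 0.    -0.935  0.356]
 [-1.    -0.     0.   ]]
[ 0.52 -0.14 -0.45]
tool delta [  -3.7  726.5 -604.7]
```

arm_command(
  rows=[
    {"dx": 0,"dy": 0.037,"dz": -0.033,"wx": 8.5,"wy": 0,"wz": 0,"gripper": -1},
    {"dx": 0,"dy": 0.074,"dz": -0.066,"wx": 17,"wy": 0,"wz": 0,"gripper": -1},
    {"dx": 0,"dy": 0.111,"dz": -0.099,"wx": 25.5,"wy": 0,"wz": 0,"gripper": -1},
    {"dx": 0,"dy": 0.148,"dz": -0.132,"wx": 34,"wy": 0,"wz": 0,"gripper": -1},
    {"dx": 0,"dy": 0.185,"dz": -0.165,"wx": 42.5,"wy": 0,"wz": 0,"gripper": -1},
    {"dx": 0,"dy": 0.222,"dz": -0.198,"wx": 51,"wy": 0,"wz": 0,"gripper": -1},
    {"dx": 0,"dy": 0.259,"dz": -0.231,"wx": 59.5,"wy": 0,"wz": 0,"gripper": -1},
    {"dx": 0,"dy": 0.296,"dz": -0.264,"wx": 68,"wy": 0,"wz": 0,"gripper": -1},
  ],
)

```text
clock: 1.45
position: [364.0, 211.7, 231.8]
ee_rot: [-0.504, 0.496, 0.504, 0.497]
contact_force: [1.9, 0.7, -0.2]
gripper_width: 85.6
```

```bash
python3 d.py 529 -310 235
```

```text
1.45 [364.  211.7 231.8]
[[ 0.001 -1.    -0.015]
 [ 0.001 -0.015  1.   ]
 [-1.    -0.001  0.001]]
[ 1.87  0.69 -0.18]
tool delta [  -3.6 -157.2 -524.1]
```

arm_command(
  rows=[
    {"dx": 0,"dy": -0.04,"dz": -0.025,"wx": 0,"wy": 0,"wz": 0,"gripper": -1},
    {"dx": 0,"dy": -0.08,"dz": -0.05,"wx": 0,"wy": 0,"wz": 0,"gripper": -1},
    {"dx": 0,"dy": -0.12,"dz": -0.075,"wx": 0,"wy": 0,"wz": 0,"gripper": -1},
    {"dx": 0.02,"dy": -0.15,"dz": -0.105,"wx": 0,"wy": 0,"wz": 0,"gripper": -1},
    {"dx": 0.02,"dy": -0.15,"dz": -0.105,"wx": 0,"wy": 0,"wz": 0,"gripper": -1},
    {"dx": 0.02,"dy": -0.15,"dz": -0.105,"wx": 0,"wy": 0,"wz": 0,"gripper": -1},
    {"dx": 0.02,"dy": -0.15,"dz": -0.105,"wx": 0,"wy": 0,"wz": 0,"gripper": -1},
    {"dx": 0.02,"dy": -0.15,"dz": -0.105,"wx": 0,"wy": 0,"wz": 0,"gripper": -1},
  ],
)

```text
clock: 2.25
position: [515.2, 109.9, 212.8]
ee_rot: [0.504, -0.495, -0.504, -0.497]
contact_force: [-0.0, 0.3, 0.1]
gripper_width: 84.8
```

```bash
python3 d.py 529 -310 235
python3 - <<'E'
from h import *
s=arm.read_state();d=get_image("wrist");np.save("bay1.npy",dict(s=s,d=d),allow_pickle=True)
cv2.imwrite("pics/bay1.png",cv2.resize(d["img"][:,:,::-1],None,fx=1.5,fy=1.5))
E
```

```text
2.25 [515.2 109.9 212.8]
[[ 0.002 -1.    -0.017]
 [ 0.002 -0.017  1.   ]
 [-1.    -0.003  0.002]]
[-0.03  0.3   0.08]
tool delta [ -22.9   -6.8 -420.1]
```

View pics/bay1.png

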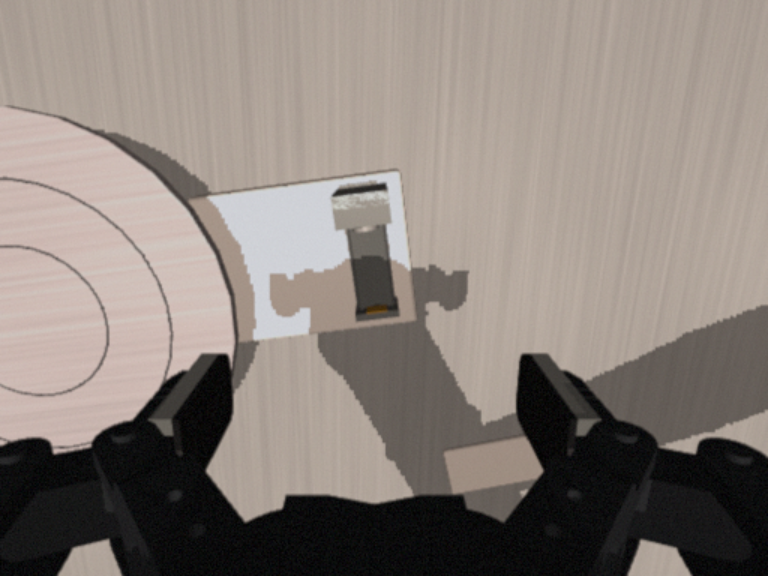

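Run:
```python
from h import *
o=np.load("bay1.npy",allow_pickle=True).item();d=o["d"]
im=d["img"][105:235,200:290,::-1]; print(im.shape)
cv2.imwrite("pics/bay1z.png",cv2.resize(im,None,fx=4.6,fy=4.6,interpolation=cv2.INTER_CUBIC))
```

```text
(130, 90, 3)
```

View pics/bay1z.png

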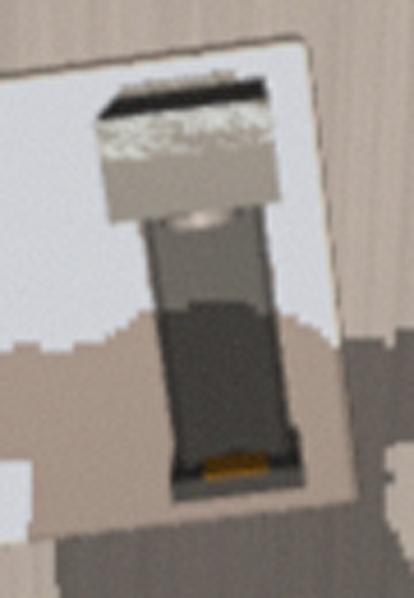

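Run:
```python
from h import *
o=np.load("bay1.npy",allow_pickle=True).item();c=cam(o["d"],o["s"])
f=lambda u,v:(200+(u+.5)/4.6-.5,105+(v+.5)/4.6-.5)
B=lambda p,z:back(c,[f(*p)],z)[0]
print(c[2])
for n,p,z in(("hoodL",(108,222),71),("hoodR",(278,203),71),("wallOutL",(172,500),50.5),("wallOutR",(303,485),50.5),("wallInL",(172,482),50.5),("wallInR",(302,464),50.5),("lab",(206,480),50.5),("lab",(270,471),50.5),("podNR",(303,38),22),("podFR",(354,500),22),("podFL",(30,540),22),("podNL",(0,78),22),("grL",(145,225),49-15.9+7.7),("grR",(265,210),40.8),("grL2",(175,440),40.8),("grR2",(290,430),40.8)):
    print(n,B(p,z).round(1))
```

```text
[514.65605695  40.01185291 355.56214639]
hoodL [538.  93.  71.]
hoodR [504.8  88.6  71. ]
wallOutL [525.8 158.9  50.5]
wallOutR [496.9 154.8  50.5]
wallInL [525.9 154.6  50.5]
wallInR [497.3 149.9  50.5]
lab [518.4 154.   50.5]
lab [504.3 151.7  50.5]
podNR [498.6  60.   22. ]
podFR [482.8 169.2  22. ]
podFL [561.5 181.1  22. ]
podNL [566.   69.9  22. ]
grL [532.5  99.1  40.8]
grR [506.6  95.4  40.8]
grL2 [525.6 148.2  40.8]
grR2 [499.7 145.3  40.8]
```

arm_command(
  rows=[
    {"dx": 0,"dy": -0.0008,"dz": -0.05,"wx": 0,"wy": 0,"wz": 0,"gripper": -1},
    {"dx": 0,"dy": -0.0016,"dz": -0.1,"wx": 0,"wy": 0,"wz": 0,"gripper": -1},
    {"dx": 0,"dy": -0.003,"dz": -0.15,"wx": 0,"wy": 0,"wz": 0,"gripper": -1},
    {"dx": 0,"dy": -0.004,"dz": -0.2,"wx": 0,"wy": 0,"wz": 0,"gripper": -1},
    {"dx": 0.01,"dy": -0.005,"dz": -0.249,"wx": 0,"wy": 0,"wz": 0,"gripper": -1},
    {"dx": 0.02,"dy": -0.006,"dz": -0.298,"wx": 0,"wy": 0,"wz": 0,"gripper": -1},
    {"dx": 0.035,"dy": -0.007,"dz": -0.345,"wx": 0,"wy": 0,"wz": 0,"gripper": -1},
    {"dx": 0.052,"dy": -0.007,"dz": -0.392,"wx": 0,"wy": 0,"wz": 0,"gripper": -1},
  ],
)

```text
clock: 3.1
position: [529.7, -282.8, 161.1]
ee_rot: [0.506, -0.494, -0.504, -0.497]
contact_force: [0.9, -0.0, 0.1]
gripper_width: 85.5
```

```bash
python3 d.py 529 -290 160
python3 - <<'E'
from h import *
get_image("top");get_image("top")
s=arm.read_state();d=get_image("wrist");np.save("cell1.npy",dict(s=s,d=d),allow_pickle=True)
print(s["position"],s["joint_vel"].round(3))
cv2.imwrite("pics/cell1.png",cv2.resize(d["img"][:,:,::-1],None,fx=1.5,fy=1.5,interpolation=cv2.INTER_CUBIC))
E
```

```text
3.1 [ 529.7 -282.8  161.1]
[[ 0.006 -1.    -0.019]
 [ 0.001 -0.019  1.   ]
 [-1.    -0.006  0.001]]
[ 0.92 -0.01  0.07]
tool delta [ 1.1  0.9 -7.2]
[ 527.44801116 -284.88675475  157.59736135] [ 0.075 -0.051 -0.015 -0.01  -0.02  -0.048]
```

View pics/cell1.png

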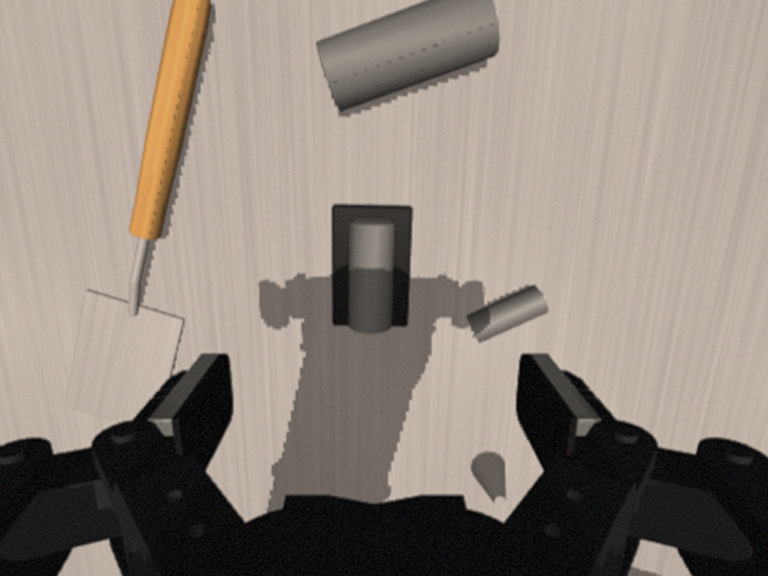

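Run:
```python
from h import *
s=arm.read_state();print(s["position"]); get_image("top");s=arm.read_state();print(s["position"],s["joint_vel"].round(3))
d=get_image("wrist");np.save("cell1.npy",dict(s=s,d=d),allow_pickle=True)
im=d["img"][130:226,215:281,::-1]
im=cv2.convertScaleAbs(im,alpha=1.6,beta=10)
cv2.imwrite("pics/cell1z.png",cv2.resize(im,None,fx=6,fy=6,interpolation=cv2.INTER_CUBIC))
for r in models.cut_out("wrist","cell")[:3]: print(r["conf"],r["extent"])
sc=get_image("scene")["img"]
b=cv2.resize(sc[220:275,125:185,::-1],None,fx=10,fy=10,interpolation=cv2.INTER_CUBIC)
cv2.imwrite("pics/cellsc.png",cv2.convertScaleAbs(b,alpha=2,beta=0))
```

```text
[ 528.09001698 -283.09596775  158.83558214]
[ 528.7489385  -281.92053213  159.88320073] [ 0.039 -0.03   0.002  0.001  0.    -0.002]
0.88 [230.5, 140.8, 265.7, 216.8]
0.7 [213.0, 0.0, 335.4, 69.3]
0.63 [313.7, 182.0, 366.6, 227.5]
```

View pics/cell1z.png

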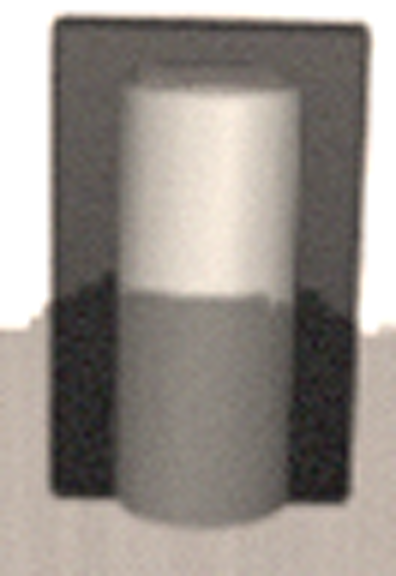

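View pics/cellsc.png

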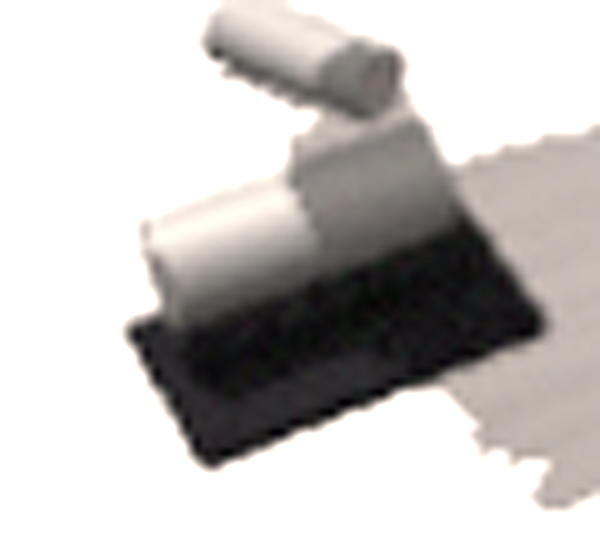

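arm_command(
  rows=[
    {"dx": 0,"dy": 0,"dz": -0.045,"wx": 0,"wy": 0,"wz": 0,"gripper": -1},
    {"dx": 0.02,"dy": 0,"dz": -0.085,"wx": 0,"wy": 0,"wz": 0,"gripper": -1},
    {"dx": 0.02,"dy": 0,"dz": -0.085,"wx": 0,"wy": 0,"wz": 0,"gripper": -1},
    {"dx": 0.02,"dy": 0,"dz": -0.085,"wx": 0,"wy": 0,"wz": 0,"gripper": -1},
    {"dx": 0.02,"dy": 0,"dz": -0.085,"wx": 0,"wy": 0,"wz": 0,"gripper": -1},
    {"dx": 0.02,"dy": 0,"dz": -0.085,"wx": 0,"wy": 0,"wz": 0,"gripper": -1},
    {"dx": 0.02,"dy": 0,"dz": -0.085,"wx": 0,"wy": 0,"wz": 0,"gripper": -1},
    {"dx": 0.02,"dy": 0,"dz": -0.085,"wx": 0,"wy": 0,"wz": 0,"gripper": -1},
  ],
)

```text
clock: 4.25
position: [531.8, -364.7, 141.9]
ee_rot: [0.506, -0.493, -0.504, -0.496]
contact_force: [0.7, -0.4, 0.4]
gripper_width: 85.4
```

Run:
```python
from h import *
s=arm.read_state();print(s["position"],s["joint_vel"].round(3))
d=get_image("wrist");np.save("cell2.npy",dict(s=s,d=d),allow_pickle=True)
cv2.imwrite("pics/cell2.png",cv2.resize(d["img"][:,:,::-1],None,fx=1.5,fy=1.5,interpolation=cv2.INTER_CUBIC))
```

```text
[ 531.79511793 -364.67723437  141.86243486] [-0.003  0.005 -0.    -0.001  0.001 -0.   ]
```

View pics/cell2.png

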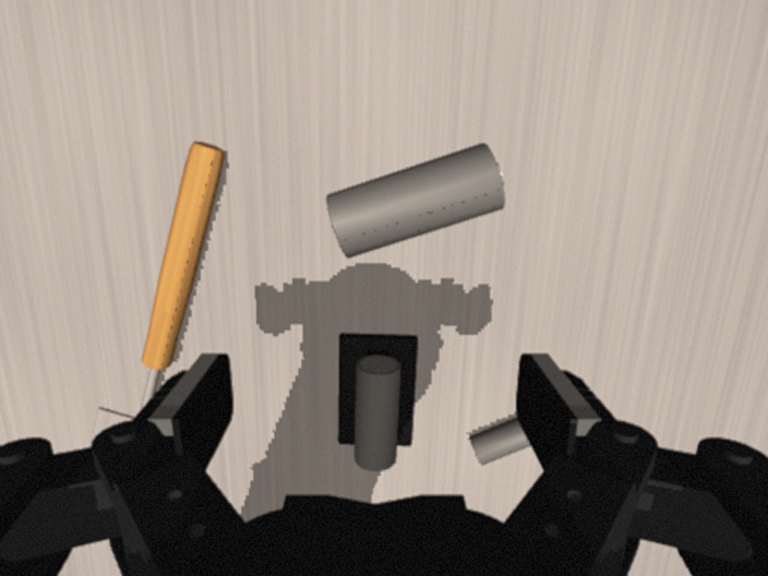

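Run:
```python
from h import *
o=np.load("cell2.npy",allow_pickle=True).item();d=o["d"]
im=d["img"][220:316,222:282,::-1]
im=cv2.convertScaleAbs(im,alpha=2.5,beta=0)
cv2.imwrite("pics/cell2z.png",cv2.resize(im,None,fx=6,fy=6,interpolation=cv2.INTER_CUBIC))
```

```text
(no output)
```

View pics/cell2z.png

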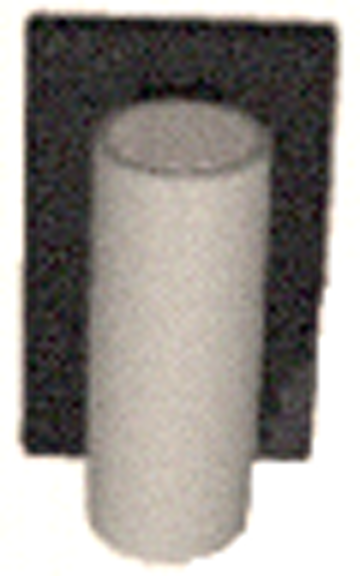

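```bash
python3 - <<'E'
from h import *
o=np.load("cell2.npy",allow_pickle=True).item();c=cam(o["d"],o["s"])
f=lambda u,v:(222+(u+.5)/6-.5,220+(v+.5)/6-.5)
B=lambda p,z:back(c,[f(*p)],z)[0]
print("face ctr",B((185,138),35),"rim top",B((187,174),48),"rim bottom",B((183,102),22))
print("axis far",B((165,520),35),"far top edge",B((165,562),48), "far silhouettes mid",B((166,480),35))
print("rest",[B(p,6).round(1) for p in((28,18),(335,25),(312,458),(22,450))])
o=np.load("cell1.npy",allow_pickle=True).item();c=cam(o["d"],o["s"])
f=lambda u,v:(215+(u+.5)/6-.5,130+(v+.5)/6-.5)
print(B((210,90),48),B((203,522),40),[B(p,6).round(1) for p in((55,18),(367,28),(350,498),(52,492))],B((212,120),35),B((203,480),35))
print(R.from_quat(o["s"]["ee_rot"]).as_matrix().round(3))
E
python3 d.py 529 -274 100
```

```text
face ctr [ 527.14245643 -310.92226939   35.        ] rim top [ 526.94933495 -311.98705547   48.        ] rim bottom [ 527.37450789 -310.38043869   22.        ]
axis far [ 528.66797371 -247.18485784   35.        ] far top edge [ 528.64674835 -249.82868929   48.        ] far silhouettes mid [ 528.66420466 -254.23422741   35.        ]
rest [array([ 551.7, -316.6,    6. ]), array([ 503.7, -316.5,    6. ]), array([ 504. , -238.2,    6. ]), array([ 552.6, -238.5,    6. ])]
[ 527.81237842 -311.54335562   48.        ] [ 527.74713704 -246.60514698   40.        ] [array([ 551.8, -315.6,    6. ]), array([ 503.7, -314.9,    6. ]), array([ 503.5, -237.6,    6. ]), array([ 552.7, -237.8,    6. ])] [ 527.43694763 -305.24652949   35.        ] [ 527.84406984 -251.28346912   35.        ]
[[ 0.002 -1.    -0.016]
 [ 0.002 -0.016  1.   ]
 [-1.    -0.002  0.002]]
4.3 [ 531.7 -364.8  141.7]
[[ 0.005 -1.    -0.02 ]
 [ 0.001 -0.02   1.   ]
 [-1.    -0.005  0.001]]
[ 0.53 -0.29  0.07]
tool delta [41.8  1.  90.8]
```

arm_command(
  rows=[
    {"dx": 0.0,"dy": 0.002,"dz": 0.045,"wx": 1.2,"wy": 0,"wz": 0,"gripper": -1},
    {"dx": 0.02,"dy": 0.002,"dz": 0.091,"wx": 1.2,"wy": 0,"wz": 0,"gripper": -1},
    {"dx": 0.042,"dy": 0.002,"dz": 0.091,"wx": 1.2,"wy": 0,"wz": 0,"gripper": -1},
    {"dx": 0.06,"dy": 0.002,"dz": 0.091,"wx": 1.2,"wy": 0,"wz": 0,"gripper": -1},
    {"dx": 0.06,"dy": 0.002,"dz": 0.091,"wx": 1.2,"wy": 0,"wz": 0,"gripper": -1},
    {"dx": 0.06,"dy": 0.002,"dz": 0.091,"wx": 1.2,"wy": 0,"wz": 0,"gripper": -1},
    {"dx": 0.06,"dy": 0.002,"dz": 0.091,"wx": 1.2,"wy": 0,"wz": 0,"gripper": -1},
    {"dx": 0.06,"dy": 0.002,"dz": 0.091,"wx": 1.2,"wy": 0,"wz": 0,"gripper": -1},
  ],
)

```text
clock: 5.1
position: [528.8, -274.3, 82.9]
ee_rot: [-0.501, 0.498, 0.498, 0.502]
contact_force: [0.5, -1.8, -0.3]
gripper_width: 85.6
```

```bash
python3 d.py 527.9 -274 18
```

```text
5.1 [ 528.8 -274.3   82.9]
[[ 0.007 -1.     0.001]
 [ 0.001  0.001  1.   ]
 [-1.    -0.007  0.001]]
[ 0.54 -1.77 -0.29]
tool delta [64.9  1.4  0.3]
```

arm_command(
  rows=[
    {"dx": 0.03,"dy": 0.001,"dz": 0,"wx": 0,"wy": 0,"wz": 0,"gripper": -1},
    {"dx": 0.055,"dy": 0.001,"dz": 0,"wx": 0,"wy": 0,"wz": 0,"gripper": -1},
    {"dx": 0.065,"dy": 0.001,"dz": 0,"wx": 0,"wy": 0,"wz": 0,"gripper": -1},
    {"dx": 0.065,"dy": 0.001,"dz": 0,"wx": 0,"wy": 0,"wz": 0,"gripper": -1},
    {"dx": 0.065,"dy": 0.001,"dz": 0,"wx": 0,"wy": 0,"wz": 0,"gripper": 1},
    {"dx": 0.065,"dy": 0.001,"dz": 0,"wx": 0,"wy": 0,"wz": 0,"gripper": 1},
    {"dx": 0.065,"dy": 0.001,"dz": 0,"wx": 0,"wy": 0,"wz": 0,"gripper": 1},
    {"dx": 0.065,"dy": 0.001,"dz": 0,"wx": 0,"wy": 0,"wz": 0,"gripper": 1},
  ],
)

```text
clock: 5.9
position: [528.8, -274.4, 18.8]
ee_rot: [-0.502, 0.498, 0.498, 0.502]
contact_force: [0.2, 0.3, 0.3]
gripper_width: 27.6
```

```bash
python3 d.py 527.9 -274 18
```

```text
5.9 [ 528.8 -274.4   18.8]
[[ 0.009 -1.     0.001]
 [ 0.     0.001  1.   ]
 [-1.    -0.009  0.   ]]
[0.24 0.29 0.26]
tool delta [0.8 0.9 0.4]
```

arm_command(
  rows=[
    {"dx": 0,"dy": 0,"dz": 0,"wx": 0,"wy": 0,"wz": 0,"gripper": 1},
    {"dx": 0,"dy": 0,"dz": 0,"wx": 0,"wy": 0,"wz": 0,"gripper": 1},
    {"dx": 0,"dy": 0,"dz": 0,"wx": 0,"wy": 0,"wz": 0,"gripper": 1},
    {"dx": -0.01,"dy": 0,"dz": 0,"wx": 0,"wy": 0,"wz": 0,"gripper": 1},
    {"dx": -0.04,"dy": 0,"dz": 0,"wx": 0,"wy": 0,"wz": 0,"gripper": 1},
    {"dx": -0.08,"dy": 0,"dz": 0,"wx": 0,"wy": 0,"wz": 0,"gripper": 1},
    {"dx": -0.12,"dy": 0,"dz": 0,"wx": 0,"wy": 0,"wz": 0,"gripper": 1},
    {"dx": -0.15,"dy": 0,"dz": 0,"wx": 0,"wy": 0,"wz": 0,"gripper": 1},
  ],
)

```text
clock: 6.7
position: [527.1, -274.6, 171.2]
ee_rot: [-0.502, 0.498, 0.497, 0.502]
contact_force: [0.7, 0.7, -1.0]
gripper_width: 23.9
```

```bash
python3 d.py 520 122 190;  python3 - <<'E'
from h import *
s=arm.read_state();print(s["position"],s["gripper_width"])
d=get_image("wrist");np.save("held1.npy",dict(s=s,d=d),allow_pickle=True)
im=d["img"][180:384,90:410,::-1]
im=cv2.convertScaleAbs(im,alpha=2,beta=0)
cv2.imwrite("pics/held1.png",cv2.resize(im,None,fx=2.4,fy=2.4,interpolation=cv2.INTER_CUBIC))
E
```

```text
6.7 [ 527.1 -274.6  171.2]
[[ 0.009 -1.     0.001]
 [-0.     0.001  1.   ]
 [-1.    -0.009 -0.   ]]
[ 0.68  0.67 -1.01]
tool delta [-19.    7.3 396.6]
[ 527.1397454  -274.58164925  171.23174363] 23.94916256452483
```

View pics/held1.png

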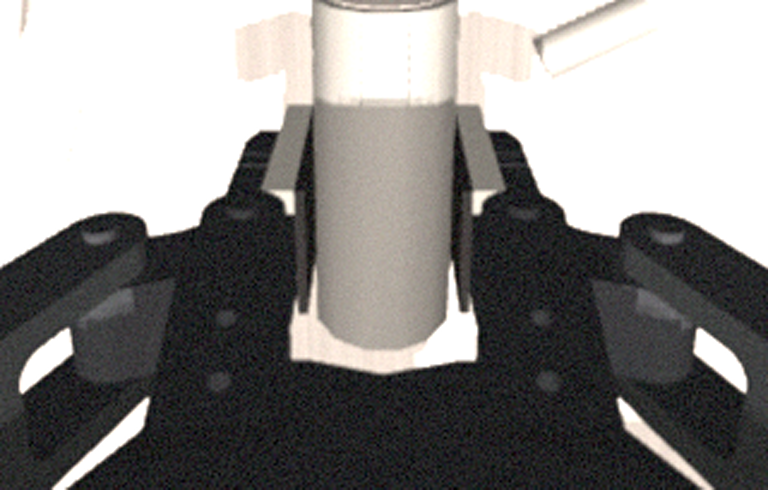

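Run:
```python
from h import *
o=np.load("held1.npy",allow_pickle=True).item();d=o["d"]
T=np.array(d["T_tool_cam"]);K=d["K"]
def bt(u,v,xt):
    p=np.array([90+(u+.5)/2.4-.5,180+(v+.5)/2.4-.5]); r=T[:3,:3]@np.r_[(p-K[:2,2])/K[0,0],1]
    return T[:3,3]+r*(xt-T[0,3])/r[0]
print(bt(385,8,-29.2),bt(385,348,-29.2),bt(385,342,-22),"edges",bt(314,60,-16),bt(456,60,-16),bt(316,280,-16),bt(448,280,-16))
im=d["img"][160:210,200:300,::-1]
cv2.imwrite("pics/held1z.png",cv2.resize(cv2.convertScaleAbs(im,alpha=2),None,fx=7,fy=7,interpolation=cv2.INTER_CUBIC))
```

```text
[-29.2          1.68209418 -37.63889561] [-29.2          1.76318126  24.54054531] [-22.           1.78800098  29.17649196] edges [-16.         -10.69702964 -24.45242803] [-16.          14.16442101 -24.46639789] [-16.         -11.38420016  20.05262568] [-16.          13.82193328  20.03842784]
```

View pics/held1z.png

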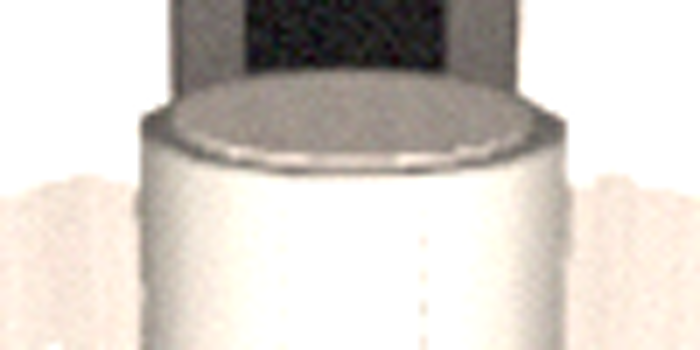

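arm_command(
  rows=[
    {"dx": 0,"dy": 0.001,"dz": 0.03,"wx": 0,"wy": 0,"wz": 0,"gripper": 1},
    {"dx": 0,"dy": 0.002,"dz": 0.08,"wx": 0,"wy": 0,"wz": 0,"gripper": 1},
    {"dx": 0,"dy": 0.004,"dz": 0.13,"wx": -2,"wy": 0,"wz": 0,"gripper": 1},
    {"dx": 0,"dy": 0.006,"dz": 0.18,"wx": -4,"wy": 0,"wz": 0,"gripper": 1},
    {"dx": 0,"dy": 0.008,"dz": 0.23,"wx": -6,"wy": 0,"wz": 0,"gripper": 1},
    {"dx": 0,"dy": 0.01,"dz": 0.28,"wx": -8.4,"wy": 0,"wz": 0,"gripper": 1},
    {"dx": 0,"dy": 0.012,"dz": 0.33,"wx": -8.4,"wy": 0,"wz": 0,"gripper": 1},
    {"dx": 0,"dy": 0.015,"dz": 0.38,"wx": -8.4,"wy": 0,"wz": 0,"gripper": 1},
  ],
)

```text
clock: 7.55
position: [513.5, 105.4, 174.4]
ee_rot: [0.541, -0.459, -0.53, -0.464]
contact_force: [1.3, 0.4, -0.1]
gripper_width: 24.2
```

```bash
python3 d.py 512 161 100
```

```text
7.55 [513.5 105.4 174.4]
[[ 0.017 -0.989 -0.146]
 [-0.005 -0.146  0.989]
 [-1.    -0.016 -0.007]]
[ 1.34  0.38 -0.08]
tool delta [74.1 -5.5 55.7]
```

arm_command(
  rows=[
    {"dx": 0,"dy": -0.002,"dz": 0.04,"wx": 0,"wy": -7,"wz": 0.4,"gripper": 1},
    {"dx": 0.01,"dy": -0.0055,"dz": 0.056,"wx": 0,"wy": -15,"wz": 0.8,"gripper": 1},
    {"dx": 0.04,"dy": -0.0055,"dz": 0.056,"wx": 0,"wy": -23,"wz": 0.9,"gripper": 1},
    {"dx": 0.06,"dy": -0.0055,"dz": 0.056,"wx": 0,"wy": -23,"wz": 0.9,"gripper": 1},
    {"dx": 0.074,"dy": -0.0055,"dz": 0.056,"wx": 0,"wy": -23,"wz": 0.9,"gripper": 1},
    {"dx": 0.074,"dy": -0.0055,"dz": 0.056,"wx": 0,"wy": -23,"wz": 0.9,"gripper": 1},
    {"dx": 0.074,"dy": -0.0055,"dz": 0.056,"wx": 0,"wy": -23,"wz": 0.9,"gripper": 1},
    {"dx": 0.074,"dy": -0.0055,"dz": 0.056,"wx": 0,"wy": -23,"wz": 0.9,"gripper": 1},
  ],
)

```text
clock: 8.35
position: [512.4, 161.9, 101.3]
ee_rot: [-0.422, 0.361, 0.631, 0.543]
contact_force: [-0.4, 1.0, -0.7]
gripper_width: 24.1
```

```bash
python3 d.py 512 161 74;  python3 - <<'E'
from h import *
s=arm.read_state();print(s["joint_vel"].round(3))
d=get_image("wrist");np.save("app1.npy",dict(s=s,d=d),allow_pickle=True)
s=arm.read_state();print(s["position"])
cv2.imwrite("pics/app1.png",cv2.resize(d["img"][100:384,90:410,::-1],None,fx=2.1,fy=2.1,interpolation=cv2.INTER_CUBIC))
sc=get_image("scene")["img"][130:240,230:390,::-1]
cv2.imwrite("pics/app1s.png",cv2.resize(sc,None,fx=4.5,fy=4.5,interpolation=cv2.INTER_CUBIC))
E
```

```text
8.35 [512.4 161.9 101.3]
[[-0.056 -0.989 -0.14 ]
 [ 0.38  -0.151  0.913]
 [-0.923 -0.003  0.384]]
[-0.43  0.99 -0.68]
tool delta [ 24.9   0.6 -11.3]
[ 0.    -0.006  0.001 -0.006  0.003  0.   ]
[512.35652651 161.96072684 101.41565703]
```

View pics/app1.png

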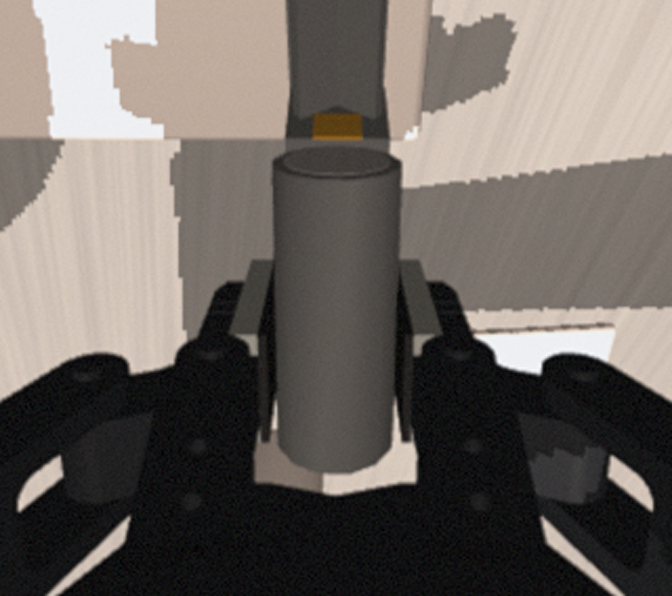

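View pics/app1s.png

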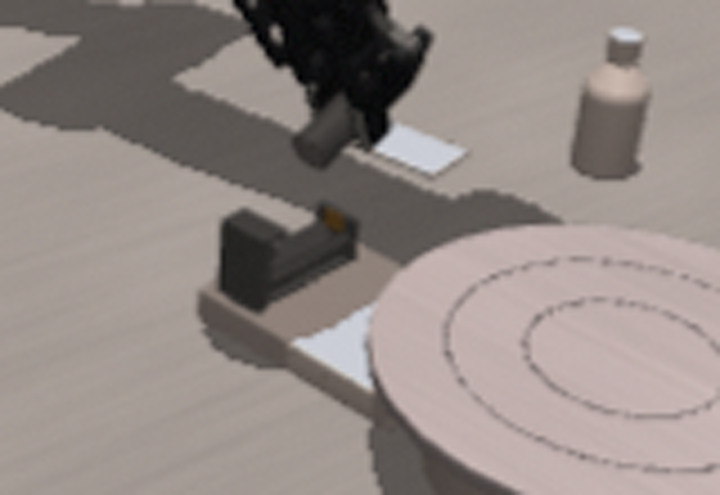

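Run:
```python
from h import *
o=np.load("app1.npy",allow_pickle=True).item();c=cam(o["d"],o["s"])
f=lambda u,v:(90+(u+.5)/2.1-.5,100+(v+.5)/2.1-.5)
B=lambda p,z:back(c,[f(*p)],z)[0]
e=np.array([-.146,.989]);n=np.array([-.989,-.146])
for p,z in(((337,138),50.5),((287,138),50.5),((391,138),50.5),((412,138),22),((432,0),22)):
    b=B(p,z); r=b[:2]-[517.9,120.5]; print(p,b.round(1),"bay",r@e,r@n)
# z-bias of cell flat in this view
d=o["d"];T=np.array(d["T_tool_cam"]);K=d["K"]
def bt(u,v,xt):
    p=np.array(f(u,v)); r=T[:3,:3]@np.r_[(p-K[:2,2])/K[0,0],1]
    return T[:3,3]+r*(xt-T[0,3])/r[0]
print(bt(336.5,177,-29.2),bt(336.5,148,-3.2))
im=d["img"][120:190,215:285,::-1]
cv2.imwrite("pics/app1z.png",cv2.resize(cv2.convertScaleAbs(im,alpha=1.8),None,fx=8,fy=8,interpolation=cv2.INTER_CUBIC))
```

```text
(337, 138) [511.9 152.8  50.5] bay 32.82793192610192 1.2558823952174065
(287, 138) [525.9 155.   50.5] bay 32.93062876210794 -12.929012477551836
(391, 138) [496.7 150.5  50.5] bay 32.71707115258668 16.56841274167274
(412, 138) [483.9 168.8  22. ] bay 52.7155398491499 26.548524336631203
(432, 0) [489.  120.1  22. ] bay 3.8190229001063574 28.59462497962285
[-29.2          1.66144846 -36.97507255] [ -3.2          1.7258082  -35.99879587]
```

View pics/app1z.png

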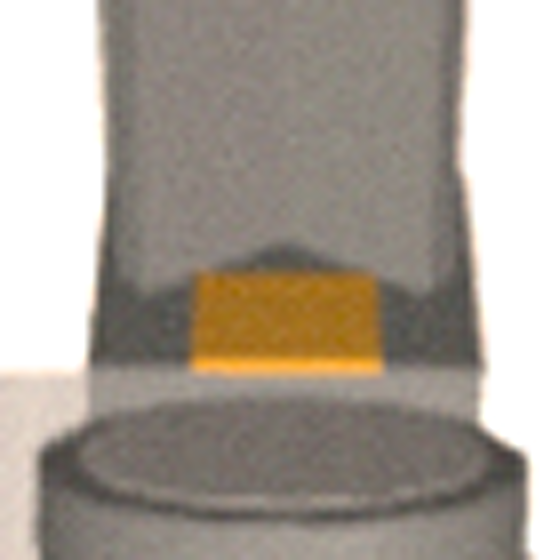

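arm_command(
  rows=[
    {"dx": 0.012,"dy": 0.0007,"dz": -0.01,"wx": 0,"wy": 0,"wz": 0,"gripper": 1},
    {"dx": 0.024,"dy": 0.0007,"dz": -0.018,"wx": 0,"wy": 0,"wz": 0,"gripper": 1},
    {"dx": 0.032,"dy": 0.0007,"dz": -0.024,"wx": 0,"wy": 0,"wz": 0,"gripper": 1},
    {"dx": 0.038,"dy": 0.0007,"dz": -0.027,"wx": 0,"wy": 0,"wz": 0,"gripper": 1},
    {"dx": 0.041,"dy": 0.0007,"dz": -0.0294,"wx": 0,"wy": 0,"wz": 0,"gripper": 1},
    {"dx": 0.0415,"dy": 0.0007,"dz": -0.0294,"wx": 0,"wy": 0,"wz": 0,"gripper": 1},
    {"dx": 0.0415,"dy": 0.0007,"dz": -0.0294,"wx": 0,"wy": 0,"wz": 0,"gripper": 1},
    {"dx": 0.0415,"dy": 0.0007,"dz": -0.0294,"wx": 0,"wy": 0,"wz": 0,"gripper": 1},
  ],
)

```text
clock: 9.25
position: [513.7, 150.9, 52.2]
ee_rot: [-0.422, 0.36, 0.63, 0.543]
contact_force: [-0.9, -0.3, -0.2]
gripper_width: 24.4
```

```bash
cat > b.py <<'E'
from h import *
import sys
e=np.array([-.146,.989,0]);n=np.array([-.989,-.146,0]);k=np.array([0,0,1.])
B0=np.array([517.9,120.3,49]);Mb=np.c_[e,n,k]
def st():
    s=arm.read_state();M=R.from_quat(s["ee_rot"]).as_matrix()
    t=Mb.T@(s["position"]-B0); Mt=Mb.T@M
    F=t+Mt@np.array([-16.2,0,-37.5])
    return s,t,Mt,F
s,t,Mt,F=st()
th=np.degrees(np.arcsin(Mt[2,2]))
print("t",s["clock"],"tcp",t.round(1),"F",F.round(1),"tilt",th.round(2),"yaw",np.degrees(np.arctan2(Mt[1,2],Mt[0,2])).round(2),"roll",np.degrees(Mt[2,1]).round(2),"force bay",(Mb.T@s["contact_force"]).round(2),"torq",(Mb.T@s["wrist_torque"]).round(2),"w",round(s["gripper_width"],1))
c=np.cos(np.radians(th));S=np.sin(np.radians(th))
U=np.array([c,0,S]); print("nub",(F+65*U).round(1),"corner",(F+62.5*U-13*np.array([-S,0,c])).round(1))
if len(sys.argv)>4:
    # target F x,y,z and tilt
    Ft=np.array([float(a) for a in sys.argv[1:4]]);a=np.radians(float(sys.argv[4]))
    z=np.array([np.cos(a),0,np.sin(a)]);x=np.array([np.sin(a),0,-np.cos(a)])
    T2=Ft+16.2*x+37.5*z; print("tool d",(Mt.T@(T2-t)).round(1),"wy",(th-np.degrees(a)).round(2))
E
python3 b.py -18 0 2 23
python3 - <<'E'
from h import *
sc=get_image("scene")["img"][130:240,230:390,::-1]
cv2.imwrite("pics/app2s.png",cv2.resize(sc,None,fx=4.5,fy=4.5,interpolation=cv2.INTER_CUBIC))
d=get_image("wrist")
cv2.imwrite("pics/app2.png",cv2.resize(cv2.convertScaleAbs(d["img"][100:384,90:410,::-1],alpha=1.6),None,fx=2.1,fy=2.1,interpolation=cv2.INTER_CUBIC))
E
```

```text
t 9.25 tcp [30.8 -0.4  3.2] F [-10.   -0.6   3.7] tilt 22.59 yaw 0.36 roll -0.21 force bay [-0.19  0.96 -0.19] torq [ 0.01  0.83 -0.04] w 24.4
nub [50.  -0.6 28.7] corner [52.7 -0.6 15.8]
tool d [-1.7  0.4 -7.9] wy -0.41
```

View pics/app2.png

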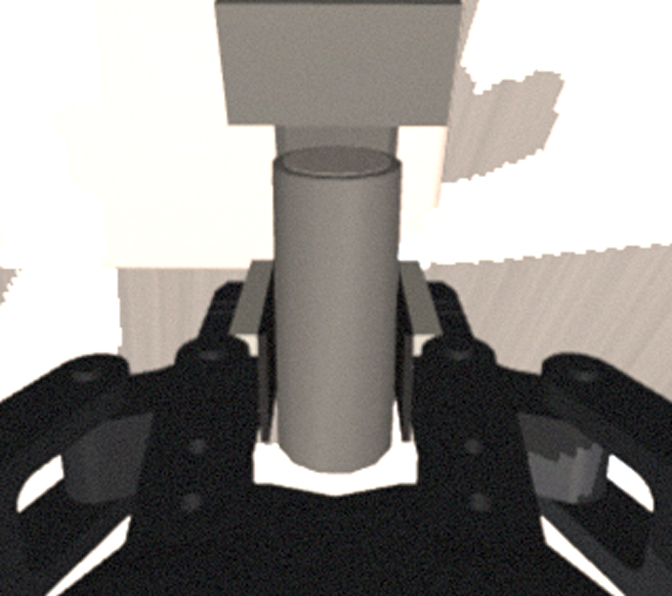

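View pics/app2s.png

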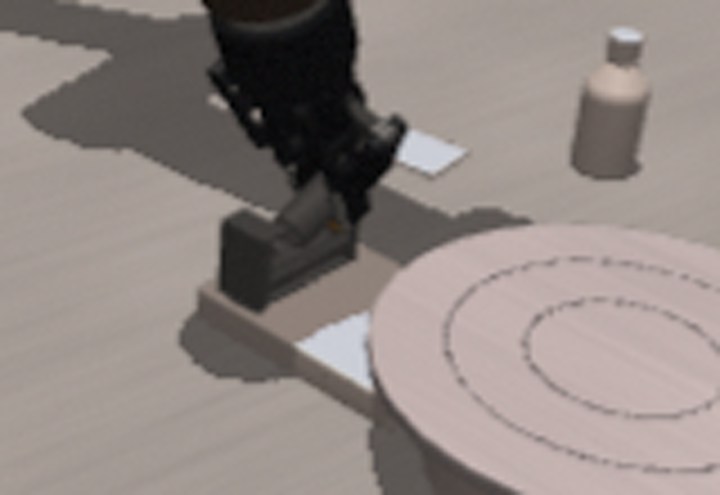

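arm_command(
  rows=[
    {"dx": -0.0005,"dy": 0.0002,"dz": -0.002,"wx": 0,"wy": 0,"wz": 0,"gripper": 1},
    {"dx": -0.001,"dy": 0.0002,"dz": -0.004,"wx": 0,"wy": 0,"wz": 0,"gripper": 1},
    {"dx": -0.0015,"dy": 0.0002,"dz": -0.006,"wx": 0,"wy": 0,"wz": 0,"gripper": 1},
    {"dx": -0.002,"dy": 0.0002,"dz": -0.008,"wx": 0,"wy": 0,"wz": 0,"gripper": 1},
    {"dx": -0.002,"dy": 0.0002,"dz": -0.01,"wx": 0,"wy": 0,"wz": 0,"gripper": 1},
    {"dx": -0.002,"dy": 0.0002,"dz": -0.01,"wx": 0,"wy": 0,"wz": 0,"gripper": 1},
    {"dx": -0.002,"dy": 0.0002,"dz": -0.01,"wx": 0,"wy": 0,"wz": 0,"gripper": 1},
    {"dx": -0.002,"dy": 0.0002,"dz": -0.01,"wx": 0,"wy": 0,"wz": 0,"gripper": 1},
  ],
)

```text
clock: 10.15
position: [515.0, 141.0, 50.2]
ee_rot: [-0.422, 0.36, 0.63, 0.543]
contact_force: [0.5, -0.0, 0.4]
gripper_width: 23.8
```

```bash
python3 b.py -25 0 1 23
```

```text
t 10.15 tcp [20.9 -0.2  1.2] F [-19.9  -0.4   1.8] tilt 22.59 yaw 0.36 roll -0.21 force bay [-0.08 -0.47  0.38] torq [ 0.06  0.88 -0.04] w 23.8
nub [40.1 -0.4 26.7] corner [42.8 -0.4 13.8]
tool d [-1.5  0.2 -4.9] wy -0.41
```

arm_command(
  rows=[
    {"dx": -0.0005,"dy": 0.0,"dz": -0.0015,"wx": 0,"wy": 0,"wz": 0,"gripper": 1},
    {"dx": -0.001,"dy": 0.0,"dz": -0.003,"wx": 0,"wy": 0,"wz": 0,"gripper": 1},
    {"dx": -0.0015,"dy": 0.0,"dz": -0.0045,"wx": 0,"wy": 0,"wz": 0,"gripper": 1},
    {"dx": -0.0018,"dy": 0.0,"dz": -0.006,"wx": 0,"wy": 0,"wz": 0,"gripper": 1},
    {"dx": -0.0018,"dy": 0.0,"dz": -0.006,"wx": 0,"wy": 0,"wz": 0,"gripper": 1},
    {"dx": -0.0018,"dy": 0.0,"dz": -0.006,"wx": 0,"wy": 0,"wz": 0,"gripper": 1},
    {"dx": -0.0018,"dy": 0.0,"dz": -0.006,"wx": 0,"wy": 0,"wz": 0,"gripper": 1},
    {"dx": -0.0018,"dy": 0.0,"dz": -0.006,"wx": 0,"wy": 0,"wz": 0,"gripper": 1},
  ],
)

```text
clock: 10.95
position: [515.9, 135.0, 49.7]
ee_rot: [-0.422, 0.36, 0.63, 0.543]
contact_force: [-0.1, 3.1, 0.2]
gripper_width: 23.8
```

```bash
python3 b.py -28 0 0.5 23
```

```text
t 10.95 tcp [14.8 -0.2  0.7] F [-26.   -0.4   1.2] tilt 22.6 yaw 0.38 roll -0.22 force bay [ 3.09 -0.39  0.18] torq [ 0.02 -0.01 -0.  ] w 23.8
nub [34.  -0.4 26.2] corner [36.7 -0.4 13.2]
tool d [-0.4  0.2 -2. ] wy -0.4
```

arm_command(
  rows=[
    {"dx": -0.0003,"dy": 0.0,"dz": -0.001,"wx": 0,"wy": 0,"wz": 0,"gripper": 1},
    {"dx": -0.0006,"dy": 0.0,"dz": -0.002,"wx": 0,"wy": 0,"wz": 0,"gripper": 1},
    {"dx": -0.0009,"dy": 0.0,"dz": -0.003,"wx": 0,"wy": 0,"wz": 0,"gripper": 1},
    {"dx": -0.0012,"dy": 0.0,"dz": -0.004,"wx": 0,"wy": 0,"wz": 0,"gripper": 1},
    {"dx": -0.0015,"dy": 0.0,"dz": -0.005,"wx": 0,"wy": 0,"wz": 0,"gripper": 1},
    {"dx": -0.0018,"dy": 0.0,"dz": -0.0057,"wx": 0,"wy": 0,"wz": 0,"gripper": 1},
    {"dx": -0.0018,"dy": 0.0,"dz": -0.0057,"wx": 0,"wy": 0,"wz": 0,"gripper": 1},
    {"dx": -0.0018,"dy": 0.0,"dz": -0.0057,"wx": 0,"wy": 0,"wz": 0,"gripper": 1},
  ],
)

```text
clock: 11.75
position: [516.7, 130.1, 49.5]
ee_rot: [-0.421, 0.36, 0.631, 0.543]
contact_force: [-1.4, 6.5, 2.5]
gripper_width: 24.2
```

```bash
python3 b.py -33 0 0 22.6
```

```text
t 11.75 tcp [ 9.9 -0.2  0.5] F [-30.9  -0.4   1. ] tilt 22.7 yaw 0.37 roll -0.21 force bay [6.59 0.43 2.46] torq [ 0.17 -1.24  0.09] w 24.2
nub [29.  -0.4 26.1] corner [31.7 -0.4 13.1]
tool d [ 0.2  0.2 -2.3] wy 0.1
```

arm_command(
  rows=[
    {"dx": -0.0006,"dy": 0.0,"dz": -0.0015,"wx": 0,"wy": 0,"wz": 0,"gripper": 1},
    {"dx": -0.0008,"dy": 0.0,"dz": -0.002,"wx": 0,"wy": 0,"wz": 0,"gripper": 1},
    {"dx": -0.001,"dy": 0.0,"dz": -0.0025,"wx": 0,"wy": 0,"wz": 0,"gripper": 1},
    {"dx": -0.0012,"dy": 0.0,"dz": -0.003,"wx": 0,"wy": 0,"wz": 0,"gripper": 1},
    {"dx": -0.0014,"dy": 0.0,"dz": -0.0035,"wx": 0,"wy": 0,"wz": 0,"gripper": 1},
    {"dx": -0.0016,"dy": 0.0,"dz": -0.004,"wx": 0,"wy": 0,"wz": 0,"gripper": 1},
    {"dx": -0.0016,"dy": 0.0,"dz": -0.004,"wx": 0,"wy": 0,"wz": 0,"gripper": 1},
    {"dx": -0.0016,"dy": 0.0,"dz": -0.004,"wx": 0,"wy": 0,"wz": 0,"gripper": 1},
  ],
)

```text
clock: 12.55
position: [517.1, 127.5, 49.8]
ee_rot: [-0.42, 0.359, 0.631, 0.544]
contact_force: [-1.6, 8.4, 2.1]
gripper_width: 24.1
```

```bash
python3 b.py -33 0 0 22.6
python3 - <<'E'
from h import *
d=get_image("wrist")
cv2.imwrite("pics/app3.png",cv2.resize(cv2.convertScaleAbs(d["img"][100:384,90:410,::-1],alpha=1.6),None,fx=2.1,fy=2.1,interpolation=cv2.INTER_CUBIC))
sc=get_image("scene")["img"][160:210,260:340,::-1]
cv2.imwrite("pics/app3s.png",cv2.resize(cv2.convertScaleAbs(sc,alpha=2),None,fx=8,fy=8,interpolation=cv2.INTER_CUBIC))
E
python3 b.py
```

```text
t 12.55 tcp [ 7.3 -0.2  0.8] F [-33.6  -0.4   1.2] tilt 22.85 yaw 0.36 roll -0.2 force bay [8.53 0.39 2.11] torq [ 0.09 -1.72  0.06] w 24.1
nub [26.3 -0.4 26.4] corner [29.1 -0.4 13.5]
tool d [1.5 0.2 0. ] wy 0.25
t 12.65 tcp [ 7.3 -0.2  0.8] F [-33.6  -0.4   1.2] tilt 22.85 yaw 0.36 roll -0.19 force bay [8.9  0.31 1.11] torq [ 0.14 -1.76  0.01] w 24.3
nub [26.3 -0.4 26.4] corner [29.1 -0.4 13.5]
```

View pics/app3.png

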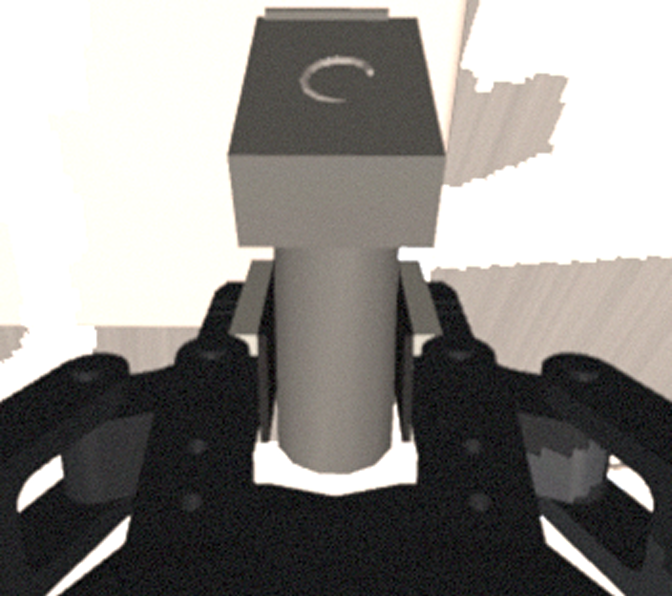

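View pics/app3s.png

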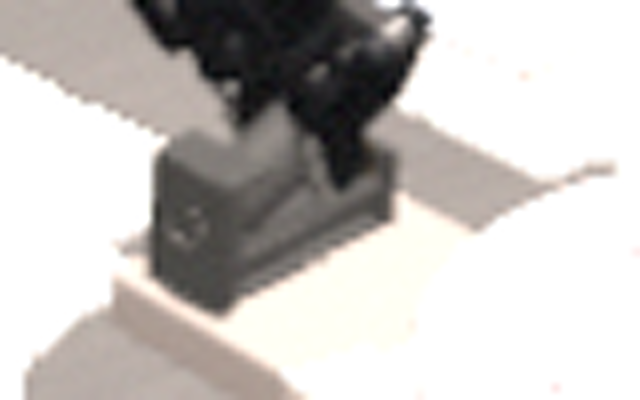

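```bash
python3 b.py -35.4 -0.2 1 22.6 | tail -1;python3 b.py -35.6 -0.2 0.8 19 | tail -1; python3 b.py -35.9 -0.2 0.6 16 | tail -1; python3 b.py -36.6 -0.2 0.5 12 | tail -1;python3 b.py -37.1 -0.2 0.4 8 | tail -1
```

```text
tool d [-0.4  0.  -1.8] wy 0.25
tool d [ 2.   0.  -3.2] wy 3.85
tool d [ 4.   0.  -4.6] wy 6.85
tool d [ 6.2  0.1 -6.8] wy 10.85
tool d [ 8.4  0.1 -9. ] wy 14.85
```

arm_command(
  rows=[
    {"dx": -0.0004,"dy": 0.0,"dz": -0.0018,"wx": 0,"wy": 0,"wz": 0,"gripper": 1},
    {"dx": -0.0004,"dy": 0.0,"dz": -0.002,"wx": 0,"wy": 0.3,"wz": 0,"gripper": 1},
    {"dx": 0.0008,"dy": 0.0,"dz": -0.0026,"wx": 0,"wy": 2,"wz": 0,"gripper": 1},
    {"dx": 0.002,"dy": 0.0,"dz": -0.0032,"wx": 0,"wy": 3.8,"wz": 0,"gripper": 1},
    {"dx": 0.003,"dy": 0.0,"dz": -0.0039,"wx": 0,"wy": 5.4,"wz": 0,"gripper": 1},
    {"dx": 0.004,"dy": 0.0,"dz": -0.0046,"wx": 0,"wy": 6.8,"wz": 0,"gripper": 1},
    {"dx": 0.004,"dy": 0.0,"dz": -0.0046,"wx": 0,"wy": 6.8,"wz": 0,"gripper": 1},
    {"dx": 0.004,"dy": 0.0,"dz": -0.0046,"wx": 0,"wy": 6.8,"wz": 0,"gripper": 1},
  ],
)

```text
clock: 13.45
position: [517.3, 126.6, 44.7]
ee_rot: [-0.457, 0.39, 0.606, 0.522]
contact_force: [-1.6, 8.9, 2.4]
gripper_width: 24.1
```

```bash
python3 b.py -36.6 -0.2 0.5 12;python3 b.py -37.1 -0.2 0.4 8 | tail -1;python3 b.py -37.1 -0.2 0.4 5 | tail -1
```

```text
t 13.45 tcp [ 6.4 -0.3 -4.3] F [-34.2  -0.5   0.8] tilt 16.16 yaw 0.37 roll -0.21 force bay [9.05 0.28 2.41] torq [ 0.31 -2.03  0.04] w 24.1
nub [28.3 -0.5 18.9] corner [29.5 -0.5  5.7]
tool d [ 2.3  0.1 -3.7] wy 4.16
tool d [ 4.7  0.1 -5.6] wy 8.16
tool d [ 6.5  0.1 -6.8] wy 11.16
```

arm_command(
  rows=[
    {"dx": 0.0,"dy": 0.0,"dz": -0.002,"wx": 0,"wy": 0,"wz": 0,"gripper": 1},
    {"dx": 0.0005,"dy": 0.0,"dz": -0.0028,"wx": 0,"wy": 1,"wz": 0,"gripper": 1},
    {"dx": 0.0013,"dy": 0.0,"dz": -0.0035,"wx": 0,"wy": 2.5,"wz": 0,"gripper": 1},
    {"dx": 0.0022,"dy": 0.0,"dz": -0.0041,"wx": 0,"wy": 4.1,"wz": 0,"gripper": 1},
    {"dx": 0.003,"dy": 0.0,"dz": -0.0047,"wx": 0,"wy": 5.5,"wz": 0,"gripper": 1},
    {"dx": 0.0038,"dy": 0.0,"dz": -0.0053,"wx": 0,"wy": 6.8,"wz": 0,"gripper": 1},
    {"dx": 0.0038,"dy": 0.0,"dz": -0.0053,"wx": 0,"wy": 6.8,"wz": 0,"gripper": 1},
    {"dx": 0.0038,"dy": 0.0,"dz": -0.0053,"wx": 0,"wy": 6.8,"wz": 0,"gripper": 1},
  ],
)

```text
clock: 14.25
position: [517.7, 124.3, 39.8]
ee_rot: [-0.492, 0.42, 0.578, 0.498]
contact_force: [-4.1, 9.8, 1.9]
gripper_width: 24.2
```

```bash
python3 b.py -37.2 -0.2 0.5 6; python3 b.py -37.1 -0.2 0.5 4|tail -1
python3 - <<'E'
from h import *
sc=get_image("scene")["img"][160:210,260:340,::-1]
cv2.imwrite("pics/app4s.png",cv2.resize(cv2.convertScaleAbs(sc,alpha=2),None,fx=8,fy=8,interpolation=cv2.INTER_CUBIC))
E
```

```text
t 14.25 tcp [ 4.  -0.4 -9.2] F [-35.6  -0.6   0.7] tilt 9.46 yaw 0.37 roll -0.24 force bay [10.33  2.63  1.86] torq [ 0.68 -2.46  0.03] w 24.2
nub [28.5 -0.6 11.3] corner [28.2 -0.6 -1.9]
tool d [ 2.1  0.2 -2.6] wy 3.46
tool d [ 3.4  0.2 -3.2] wy 5.46
```

View pics/app4s.png

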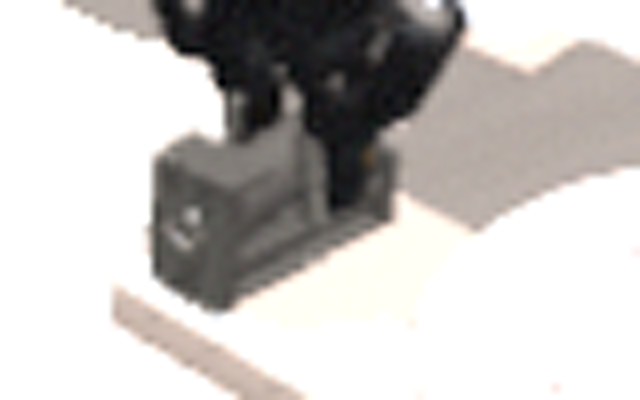

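arm_command(
  rows=[
    {"dx": 0.0,"dy": 0.0005,"dz": -0.0012,"wx": 0,"wy": 0,"wz": 0,"gripper": 1},
    {"dx": 0.0006,"dy": 0.0006,"dz": -0.0014,"wx": 0,"wy": 1,"wz": 0,"gripper": 1},
    {"dx": 0.0013,"dy": 0.0006,"dz": -0.0018,"wx": 0,"wy": 2,"wz": 0,"gripper": 1},
    {"dx": 0.0019,"dy": 0.0006,"dz": -0.0021,"wx": 0,"wy": 3,"wz": 0,"gripper": 1},
    {"dx": 0.0025,"dy": 0.0006,"dz": -0.0024,"wx": 0,"wy": 4,"wz": 0,"gripper": 1},
    {"dx": 0.0031,"dy": 0.0006,"dz": -0.0026,"wx": 0,"wy": 5,"wz": 0,"gripper": 1},
    {"dx": 0.0031,"dy": 0.0006,"dz": -0.0026,"wx": 0,"wy": 5,"wz": 0,"gripper": 1},
    {"dx": 0.0031,"dy": 0.0006,"dz": -0.0026,"wx": 0,"wy": 5,"wz": 0,"gripper": 1},
  ],
)

```text
clock: 15.1
position: [517.7, 123.8, 37.5]
ee_rot: [-0.516, 0.44, 0.556, 0.48]
contact_force: [-5.0, 8.8, 6.8]
gripper_width: 24.2
```

```bash
python3 b.py -36 0 0.3 1
python3 - <<'E'
from h import *
d=get_image("wrist")
cv2.imwrite("pics/app5.png",cv2.resize(cv2.convertScaleAbs(d["img"][100:384,90:410,::-1],alpha=1.6),None,fx=2.1,fy=2.1,interpolation=cv2.INTER_CUBIC))
E
```

```text
t 15.1 tcp [  3.5  -0.4 -11.5] F [-35.2  -0.5   1.6] tilt 4.57 yaw 0.4 roll -0.36 force bay [9.42 3.69 6.82] torq [ 1.31 -2.96  0.03] w 24.2
nub [29.6 -0.5  6.8] corner [28.2 -0.5 -6.4]
tool d [ 3.6  0.4 -2. ] wy 3.57
```

View pics/app5.png

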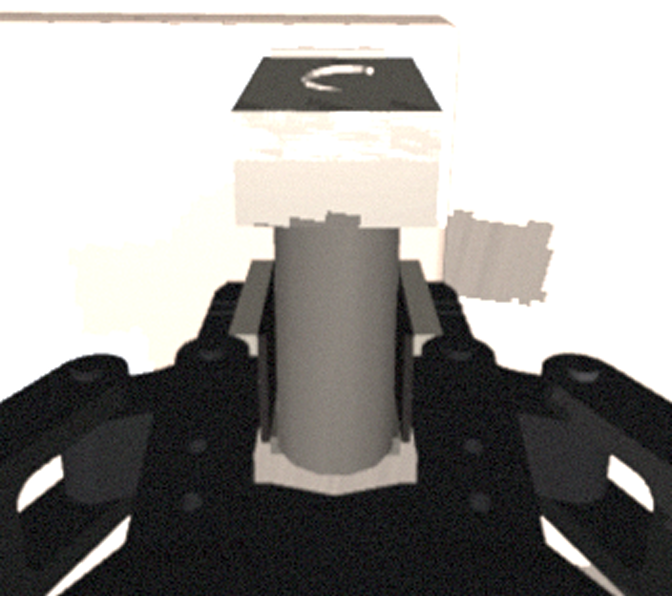

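```bash
python3 b.py -36.7 0.9 1.4 4.5|tail -1;python3 b.py -36.7 0.9 1.2 2|tail -1
```

```text
tool d [ 0.1  1.3 -1.6] wy 0.07
tool d [ 2.   1.3 -2.3] wy 2.57
```

arm_command(
  rows=[
    {"dx": 0.0,"dy": 0.0006,"dz": -0.0016,"wx": 0,"wy": 0,"wz": 0,"gripper": 1},
    {"dx": 0.0,"dy": 0.0013,"dz": -0.0016,"wx": 0,"wy": 0,"wz": 0,"gripper": 1},
    {"dx": 0.0001,"dy": 0.0018,"dz": -0.0016,"wx": 0,"wy": 0,"wz": 0,"gripper": 1},
    {"dx": 0.0005,"dy": 0.0018,"dz": -0.0018,"wx": 0,"wy": 0.7,"wz": 0,"gripper": 1},
    {"dx": 0.001,"dy": 0.0018,"dz": -0.002,"wx": 0,"wy": 1.4,"wz": 0,"gripper": 1},
    {"dx": 0.0013,"dy": 0.0018,"dz": -0.0021,"wx": 0,"wy": 1.8,"wz": 0,"gripper": 1},
    {"dx": 0.0013,"dy": 0.0018,"dz": -0.0021,"wx": 0,"wy": 1.8,"wz": 0,"gripper": 1},
    {"dx": 0.0013,"dy": 0.0018,"dz": -0.0021,"wx": 0,"wy": 1.8,"wz": 0,"gripper": 1},
  ],
)

```text
clock: 15.95
position: [517.7, 123.8, 37.3]
ee_rot: [-0.526, 0.445, 0.548, 0.474]
contact_force: [-4.1, 9.5, 5.9]
gripper_width: 23.9
```

```bash
python3 b.py -36.7 0.9 1.2 1
```

```text
t 15.95 tcp [  3.4  -0.4 -11.7] F [-34.8  -0.5   2.6] tilt 2.91 yaw 0.46 roll -0.63 force bay [10.03  2.7   5.86] torq [ 0.9  -3.08  0.07] w 23.9
nub [30.1 -0.5  5.9] corner [28.3 -0.5 -7.2]
tool d [ 2.5  1.3 -2.5] wy 1.91
```

```bash
python3 b.py -36.7 0.2 4 0|tail -1
```

```text
tool d [ 0.4  0.6 -2.7] wy 2.91
```

arm_command(
  rows=[
    {"dx": -0.0008,"dy": 0.0,"dz": -0.0018,"wx": 0,"wy": 0,"wz": 0,"gripper": 1},
    {"dx": -0.0008,"dy": 0.0006,"dz": -0.002,"wx": 0,"wy": 0.8,"wz": 0.3,"gripper": 1},
    {"dx": -0.0004,"dy": 0.0006,"dz": -0.0024,"wx": 0,"wy": 1.6,"wz": 0.6,"gripper": 1},
    {"dx": -0.0002,"dy": 0.0006,"dz": -0.0027,"wx": 0,"wy": 2.4,"wz": 0.6,"gripper": 1},
    {"dx": -0.0002,"dy": 0.0006,"dz": -0.0027,"wx": 0,"wy": 3,"wz": 0.6,"gripper": 1},
    {"dx": -0.0002,"dy": 0.0006,"dz": -0.0027,"wx": 0,"wy": 3,"wz": 0.6,"gripper": 1},
    {"dx": -0.0002,"dy": 0.0006,"dz": -0.0027,"wx": 0,"wy": 3,"wz": 0.6,"gripper": 1},
    {"dx": -0.0002,"dy": 0.0006,"dz": -0.0027,"wx": 0,"wy": 3,"wz": 0.6,"gripper": 1},
  ],
)

```text
clock: 16.75
position: [517.9, 123.2, 37.3]
ee_rot: [0.537, -0.459, -0.537, -0.461]
contact_force: [-6.0, 11.9, -0.1]
gripper_width: 24.4
```

```bash
python3 b.py -36.7 0.2 3.5 0
python3 - <<'E'
from h import *
sc=get_image("scene")["img"][160:210,260:340,::-1]
cv2.imwrite("pics/app6s.png",cv2.resize(cv2.convertScaleAbs(sc,alpha=2),None,fx=9,fy=9,interpolation=cv2.INTER_CUBIC))
E
```

```text
t 16.75 tcp [  2.9  -0.4 -11.7] F [-34.6  -0.6   4.5] tilt 0.08 yaw 0.46 roll -0.18 force bay [12.65  4.23 -0.06] torq [ 1.02 -3.94  0.  ] w 24.4
nub [30.4 -0.6  4.6] corner [27.9 -0.6 -8.4]
tool d [ 1.   0.6 -2.1] wy 0.08
```

View pics/app6s.png

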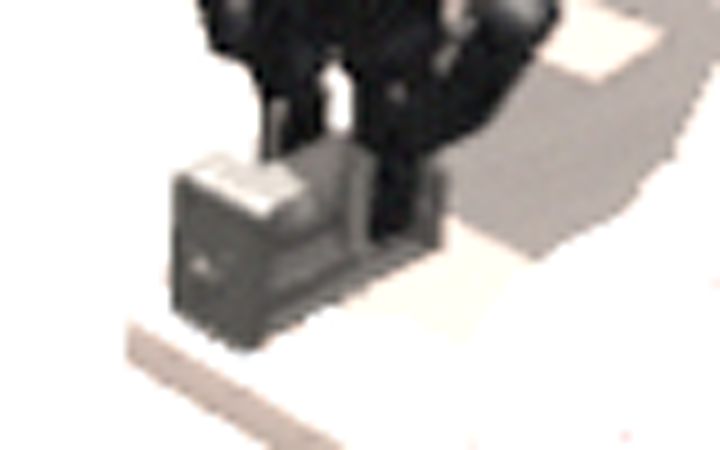

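```bash
python3 - <<'E'
from h import *
d=get_image("wrist")
a=d["img"][:,:,::-1]; o=np.load("held1.npy",allow_pickle=True).item()["d"]["img"][:,:,::-1]
q=np.load("app1.npy",allow_pickle=True).item()["d"]["img"][:,:,::-1]
z=[cv2.resize(cv2.convertScaleAbs(i[190:345,200:300],alpha=2.2),None,fx=2.6,fy=3.6,interpolation=cv2.INTER_CUBIC) for i in(o,q,a)]
cv2.imwrite("pics/cmp.png",np.hstack(z))
E
python3 b.py
```

```text
t 16.85 tcp [  2.9  -0.4 -11.7] F [-34.6  -0.7   4.5] tilt 0.08 yaw 0.46 roll -0.18 force bay [12.8   4.11  1.04] torq [ 1.05 -3.95 -0.04] w 24.2
nub [30.4 -0.7  4.6] corner [27.9 -0.7 -8.4]
```

View pics/cmp.png

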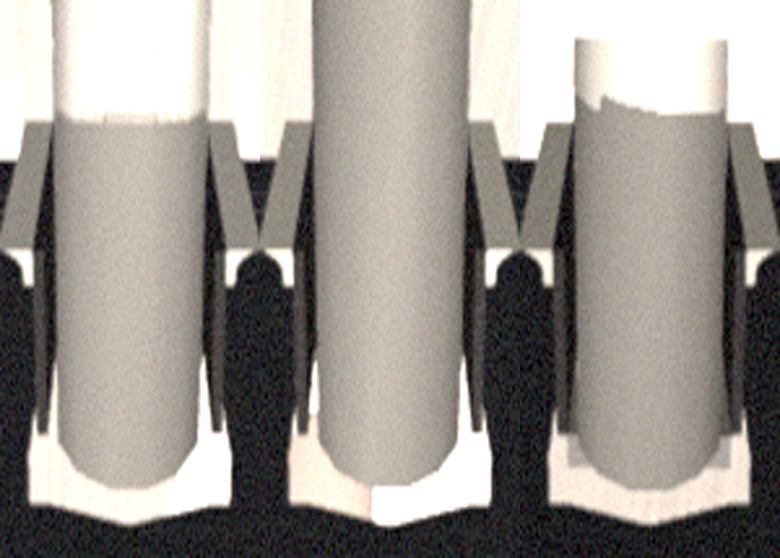

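```bash
cat > fit.py <<'E'
from h import *
from scipy.optimize import least_squares
d=get_image("wrist"); T=np.array(d["T_tool_cam"]);K=np.array(d["K"]);Ti=np.linalg.inv(T)
def model(p,n=120):
    # p: xa(axis tool x at z=0), y0, z of flat, tilt(deg, nub up), -> silhouette mask pts
    xa,y0,zf,ph=p; a=np.radians(ph); u=np.array([-np.sin(a),0,np.cos(a)]); F=np.array([xa,y0,0])+u*zf/np.cos(a)
    v=np.array([np.cos(a),0,np.sin(a)]);w=np.array([0,1,0]); t=np.linspace(0,2*np.pi,n)
    c=np.outer(np.cos(t),v)+np.outer(np.sin(t),w)
    P=np.vstack([F+13*c,F+62.5*u+13*c])
    q=P@Ti[:3,:3].T+Ti[:3,3]; return q[:,:2]/q[:,2:]*K[0,0]+K[:2,2]
def mask(p):
    h=cv2.convexHull(model(p).astype(np.float32)); return h[:,0]
def edges(img,rows,c0=250):
    g=cv2.GaussianBlur(cv2.cvtColor(img,cv2.COLOR_RGB2GRAY),(3,3),0).astype(float); out=[]
    for v in rows:
        r=np.gradient(g[v]); L=np.argmax(np.abs(r[215:240]))+215; Rr=np.argmax(np.abs(r[262:287]))+262; out.append((v,L,Rr))
    return out
def width(p,rows):
    h=mask(p); res=[]
    for v in rows:
        xs=[]
        for i in range(len(h)):
            a,b=h[i],h[(i+1)%len(h)]
            if (a[1]-v)*(b[1]-v)<0: xs.append(a[0]+(v-a[1])/(b[1]-a[1])*(b[0]-a[0]))
        res.append((min(xs),max(xs)) if xs else (np.nan,np.nan))
    return np.array(res),h[:,1].max(),h[:,1].min()
E
python3 - <<'E'
from fit import *
o=np.load("held1.npy",allow_pickle=True).item()["d"]["img"]
rows=list(range(226,312,8))
print("held",edges(o,rows)); print("now",edges(d["img"],rows))
for p in((-16.2,1.7,-37.5,0),(-16.2,1.7,-37.5,8)): w,b,t=width(p,rows); print(p,w.round(1).tolist(),b,t)
E
```

```text
held [(226, np.int64(218), np.int64(274)), (234, np.int64(220), np.int64(281)), (242, np.int64(220), np.int64(283)), (250, np.int64(220), np.int64(285)), (258, np.int64(221), np.int64(286)), (266, np.int64(221), np.int64(286)), (274, np.int64(221), np.int64(277)), (282, np.int64(221), np.int64(277)), (290, np.int64(220), np.int64(279)), (298, np.int64(219), np.int64(279)), (306, np.int64(218), np.int64(280))]
now [(226, np.int64(221), np.int64(281)), (234, np.int64(217), np.int64(281)), (242, np.int64(216), np.int64(278)), (250, np.int64(220), np.int64(278)), (258, np.int64(221), np.int64(286)), (266, np.int64(221), np.int64(286)), (274, np.int64(221), np.int64(277)), (282, np.int64(221), np.int64(277)), (290, np.int64(221), np.int64(278)), (298, np.int64(220), np.int64(278)), (306, np.int64(215), np.int64(284))]
(-16.2, 1.7, -37.5, 0) [[219.39999389648438, 280.5], [219.6999969482422, 280.29998779296875], [219.89999389648438, 280.1000061035156], [220.10000610351562, 279.79998779296875], [220.3000030517578, 279.6000061035156], [220.5, 279.3999938964844], [220.6999969482422, 279.1000061035156], [221.0, 278.8999938964844], [221.1999969482422, 278.70001220703125], [221.39999389648438, 278.3999938964844], [221.60000610351562, 278.20001220703125]] 325.21008 167.12334
(-16.2, 1.7, -37.5, 8) [[219.89999389648438, 280.0], [220.0, 279.8999938964844], [220.10000610351562, 279.79998779296875], [220.1999969482422, 279.70001220703125], [220.3000030517578, 279.6000061035156], [220.39999389648438, 279.5], [220.5, 279.3999938964844], [220.60000610351562, 279.29998779296875], [220.6999969482422, 279.1000061035156], [220.8000030517578, 279.0], [220.89999389648438, 278.8999938964844]] 325.87936 168.45164
```

Run:
```python
from fit import *
np.save("now6.npy",d["img"])
o=np.load("held1.npy",allow_pickle=True).item()["d"]["img"]
q=np.load("app1.npy",allow_pickle=True).item()["d"]["img"]
for n,im in(("held",o),("app1",q),("now",d["img"])):
    g=cv2.cvtColor(im,cv2.COLOR_RGB2GRAY)
    print(n)
    for v in(214,220,300,306,312): print(v,g[v,214:228].tolist(),g[v,272:286].tolist())
    print("col250",g[314:334,250].tolist())
```

```text
held
214 [125, 122, 126, 121, 124, 120, 94, 81, 87, 92, 99, 109, 111, 112] [123, 112, 112, 107, 101, 96, 89, 87, 101, 117, 123, 121, 121, 117]
220 [122, 122, 122, 123, 124, 119, 96, 78, 77, 88, 95, 106, 110, 117] [120, 113, 107, 104, 97, 84, 81, 86, 104, 120, 120, 120, 118, 118]
300 [33, 33, 34, 30, 21, 67, 113, 112, 78, 63, 66, 71, 71, 75] [63, 65, 57, 57, 84, 152, 211, 185, 59, 21, 27, 32, 28, 30]
306 [58, 35, 32, 29, 58, 99, 120, 109, 76, 65, 64, 69, 69, 73] [63, 62, 56, 57, 101, 178, 207, 203, 170, 59, 24, 35, 42, 67]
312 [118, 124, 122, 120, 118, 117, 120, 112, 85, 63, 65, 67, 71, 73] [63, 60, 55, 65, 128, 206, 206, 204, 204, 206, 206, 204, 198, 198]
col250 [85, 84, 82, 88, 87, 85, 83, 87, 84, 84, 81, 93, 112, 119, 123, 120, 119, 120, 119, 119]
app1
214 [117, 117, 116, 113, 117, 108, 81, 57, 60, 58, 67, 67, 69, 73] [71, 70, 68, 69, 65, 63, 57, 65, 85, 111, 116, 116, 115, 113]
220 [116, 114, 114, 120, 118, 109, 79, 60, 62, 62, 66, 64, 65, 71] [70, 70, 68, 66, 65, 61, 60, 70, 98, 116, 117, 116, 117, 116]
300 [33, 36, 34, 26, 32, 106, 191, 186, 100, 62, 61, 69, 70, 70] [66, 61, 57,
[... 435 characters left out ...]
169, 162, 121, 75, 76, 83, 86, 91, 95, 98] [113, 111, 102, 102, 93, 89, 82, 84, 120, 170, 170, 169, 168, 171]
220 [168, 168, 168, 172, 170, 163, 125, 61, 53, 59, 59, 65, 64, 72] [113, 108, 101, 97, 89, 72, 71, 92, 130, 168, 171, 170, 170, 171]
300 [33, 29, 28, 28, 15, 18, 37, 43, 55, 58, 58, 63, 66, 65] [58, 55, 53, 50, 49, 44, 39, 33, 15, 14, 30, 30, 29, 24]
306 [51, 30, 29, 34, 20, 39, 40, 44, 52, 57, 60, 61, 62, 64] [60, 59, 51, 51, 48, 41, 37, 39, 31, 24, 32, 28, 38, 60]
312 [110, 110, 111, 103, 86, 77, 77, 76, 64, 59, 60, 65, 62, 67] [59, 55, 51, 44, 56, 72, 78, 76, 86, 98, 113, 110, 109, 109]
col250 [77, 76, 79, 76, 78, 77, 77, 76, 77, 75, 74, 76, 97, 109, 109, 110, 107, 110, 112, 112]
```

arm_command(
  rows=[
    {"dx": 0.0005,"dy": 0,"dz": -0.0015,"wx": 0,"wy": 0,"wz": 0,"gripper": 1},
    {"dx": 0.0008,"dy": 0,"dz": -0.001,"wx": 0,"wy": 0,"wz": 0,"gripper": 1},
    {"dx": 0.001,"dy": 0,"dz": -0.0004,"wx": 0,"wy": 0,"wz": 0,"gripper": 1},
    {"dx": 0.001,"dy": 0,"dz": 0.0002,"wx": 0,"wy": 0,"wz": 0,"gripper": 1},
    {"dx": 0.001,"dy": 0,"dz": 0.0008,"wx": 0,"wy": 0,"wz": 0,"gripper": 1},
    {"dx": 0.001,"dy": 0,"dz": 0.0014,"wx": 0,"wy": 0,"wz": 0,"gripper": 1},
    {"dx": 0.001,"dy": 0,"dz": 0.0018,"wx": 0,"wy": 0,"wz": 0,"gripper": 1},
    {"dx": 0.001,"dy": 0,"dz": 0.0018,"wx": 0,"wy": 0,"wz": 0,"gripper": 1},
  ],
)

```text
clock: 17.75
position: [517.7, 123.8, 37.1]
ee_rot: [0.538, -0.459, -0.536, -0.46]
contact_force: [-1.6, -1.4, 6.5]
gripper_width: 24.4
```

```bash
python3 b.py -36.7 0.2 3.5 0
python3 - <<'E'
from h import *
d=get_image("wrist"); a=d["img"][:,:,::-1]
cv2.imwrite("pics/n7.png",cv2.resize(cv2.convertScaleAbs(a[280:350,190:310],alpha=2.2),None,fx=6,fy=6,interpolation=cv2.INTER_CUBIC))
E
```

```text
t 17.75 tcp [  3.5  -0.4 -11.9] F [-34.   -0.6   4.3] tilt -0.02 yaw 0.5 roll -0.17 force bay [-1.18  1.83  6.48] torq [ 0.68  0.3  -0.07] w 24.4
nub [31.  -0.6  4.3] corner [28.5 -0.6 -8.7]
tool d [ 0.8  0.6 -2.7] wy -0.02
```

View pics/n7.png

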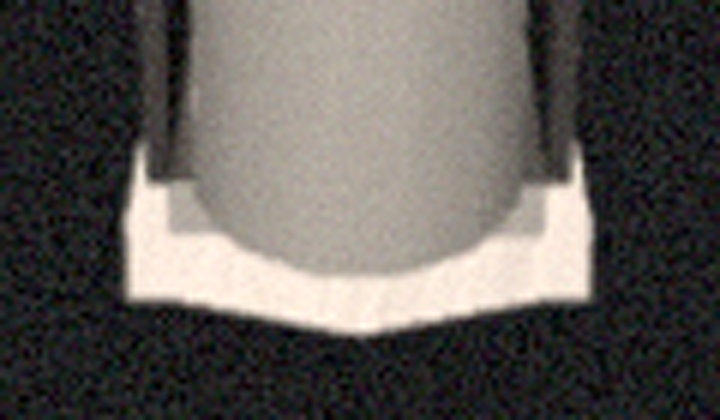

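arm_command(
  rows=[
    {"dx": 0,"dy": 0,"dz": 0,"wx": 0,"wy": 0,"wz": 0,"gripper": 1},
    {"dx": 0,"dy": 0,"dz": 0,"wx": 0,"wy": 0,"wz": 0,"gripper": 0.2},
    {"dx": 0,"dy": 0,"dz": 0,"wx": 0,"wy": 0,"wz": 0,"gripper": 0.2},
    {"dx": 0,"dy": 0,"dz": 0,"wx": 0,"wy": 0,"wz": 0,"gripper": 0.2},
    {"dx": 0,"dy": 0,"dz": 0,"wx": 0,"wy": 0,"wz": 0,"gripper": 0.2},
    {"dx": 0,"dy": 0,"dz": 0,"wx": 0,"wy": 0,"wz": 0,"gripper": 0.2},
    {"dx": 0,"dy": 0,"dz": 0,"wx": 0,"wy": 0,"wz": 0,"gripper": 0.2},
    {"dx": 0,"dy": 0,"dz": 0,"wx": 0,"wy": 0,"wz": 0,"gripper": 0.2},
  ],
)

```text
clock: 18.6
position: [517.7, 123.8, 37.1]
ee_rot: [0.538, -0.459, -0.536, -0.46]
contact_force: [0.1, 0.3, -0.2]
gripper_width: 34.2
```

```bash
python3 b.py
python3 - <<'E'
from h import *
d=get_image("wrist"); a=d["img"][:,:,::-1]; np.save("n8.npy",d["img"])
cv2.imwrite("pics/n8.png",cv2.resize(cv2.convertScaleAbs(a[140:350,160:340],alpha=1.7),None,fx=2.8,fy=2.8,interpolation=cv2.INTER_CUBIC))
sc=get_image("scene")["img"][160:210,260:340,::-1]
cv2.imwrite("pics/n8s.png",cv2.resize(cv2.convertScaleAbs(sc,alpha=2),None,fx=9,fy=9,interpolation=cv2.INTER_CUBIC))
E
```

```text
t 18.6 tcp [  3.5  -0.4 -11.9] F [-34.   -0.6   4.3] tilt -0.02 yaw 0.49 roll -0.17 force bay [ 0.3  -0.13 -0.22] torq [-0.05  0.03 -0.01] w 34.2
nub [31.  -0.6  4.3] corner [28.5 -0.6 -8.7]
```

View pics/n8.png

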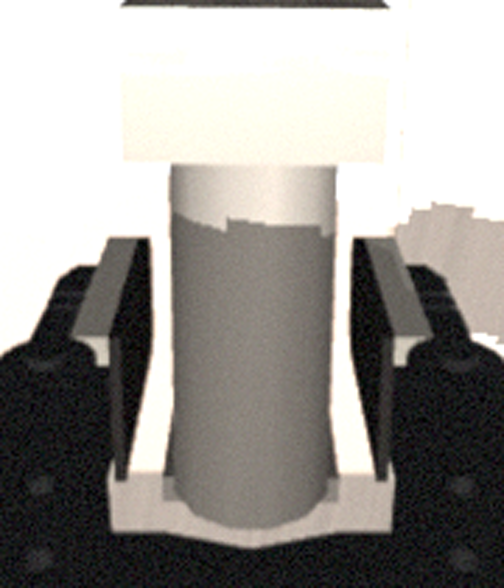

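View pics/n8s.png

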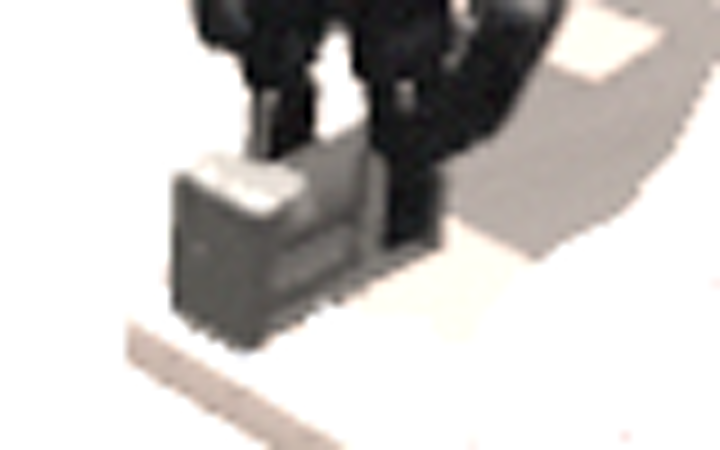

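Run:
```python
from fit import *
n8=np.load("n8.npy");n6=np.load("now6.npy")
def sub(g,v,lo,hi,sgn):
    r=np.gradient(g[v-1:v+2].mean(0)); seg=r[lo:hi]*sgn; i=np.argmax(seg); 
    w=np.clip(seg[max(0,i-2):i+3],0,None); return lo+max(0,i-2)+(w*np.arange(len(w))).sum()/w.sum()
for n,im in(("n6",n6),("n8",n8)):
    g=cv2.GaussianBlur(cv2.cvtColor(im,cv2.COLOR_RGB2GRAY),(3,1),0).astype(float)
    for v in(204,208,214,220,226,240,260,280,290,300,306,310):
        L=sub(g,v,216,228,-1);Rr=sub(g,v,272,284,1); print(n,v,round(L,1),round(Rr,1),round(Rr-L,1))
    gy=np.gradient(g[:,245:255].mean(1)); print("bottom",(318+np.argmax(gy[318:334])),gy[320:332].round(0))
h=np.load("held1.npy",allow_pickle=True).item()["d"]["img"]
g=cv2.GaussianBlur(cv2.cvtColor(h,cv2.COLOR_RGB2GRAY),(3,1),0).astype(float)
for v in(204,214,220,306,310): print("held",v,round(sub(g,v,216,228,-1),1),round(sub(g,v,272,284,1),1))
gy=np.gradient(g[:,245:255].mean(1)); print(gy[320:332].round(0))
for p in((-16.2,1.7,-37.5,0),(-12,1.7,-37.5,0),(-13,1.7,-37.5,3)):
    w,b,t=width(p,[204,214,220,290,306,310]); print(p,(w[:,1]-w[:,0]).round(1),b.round(1))
```

```text
n6 204 219.7 280.1 60.4
n6 208 219.7 280.0 60.3
n6 214 219.8 280.1 60.3
n6 220 220.1 279.8 59.7
n6 226 218.5 280.7 62.2
n6 240 216.6 282.1 65.5
n6 260 216.6 282.3 65.7
n6 280 216.9 281.5 64.6
n6 290 217.1 281.4 64.2
n6 300 216.6 281.8 65.2
n6 306 216.1 282.8 66.7
n6 310 216.8 282.0 65.2
bottom 326 [-0. -0. -0. -0. -0. 11. 17.  6. -0. -1.  0.  0.]
n8 204 219.5 280.1 60.6
n8 208 219.6 280.1 60.4
n8 214 220.0 280.3 60.4
n8 220 220.0 280.0 59.9
n8 226 220.4 279.4 59.1
n8 240 220.6 279.0 58.4
n8 260 220.8 278.4 57.6
n8 280 221.4 277.8 56.4
n8 290 220.4 277.9 57.6
n8 300 218.9 279.1 60.3
n8 306 218.1 280.0 61.8
n8 310 217.6 280.7 63.1
bottom 329 [-1.  1.  0. -0.  0. -0. -1.  3. 12. 14.  5. -0.]
held 204 219.5 280.3
held 214 219.6 280.3
held 220 219.6 280.0
held 306 221.8 276.3
held 310 221.8 276.1
[ 0. -0. -0. -0.  4. 14. 13.  4. -0.  0.  0. -1.]
(-16.2, 1.7, -37.5, 0) [62.3 61.8 61.4 57.5 56.6 55.8] 325.2
(-12, 1.7, -37.5, 0) [60.3 59.8 59.4 55.6 52.9 47.4] 318.5
(-13, 1.7, -37.5, 3) [60.2 59.8 59.5 56.4 55.5 52.2] 320.6
```

arm_command(
  rows=[
    {"dx": -0.004,"dy": 0,"dz": 0,"wx": 0,"wy": 0,"wz": 0,"gripper": 0.2},
    {"dx": -0.008,"dy": 0,"dz": 0,"wx": 0,"wy": 0,"wz": 0,"gripper": 0.2},
    {"dx": -0.008,"dy": 0,"dz": 0,"wx": 0,"wy": 0,"wz": 0,"gripper": 0.2},
    {"dx": -0.008,"dy": 0,"dz": 0,"wx": 0,"wy": 0,"wz": 0,"gripper": 1},
    {"dx": -0.008,"dy": 0,"dz": 0,"wx": 0,"wy": 0,"wz": 0,"gripper": 1},
    {"dx": -0.008,"dy": 0,"dz": 0,"wx": 0,"wy": 0,"wz": 0,"gripper": 1},
    {"dx": -0.008,"dy": 0,"dz": 0,"wx": 0,"wy": 0,"wz": 0,"gripper": 1},
    {"dx": -0.008,"dy": 0,"dz": 0,"wx": 0,"wy": 0,"wz": 0,"gripper": 1},
  ],
)

```text
clock: 19.55
position: [517.8, 123.7, 45.0]
ee_rot: [0.538, -0.459, -0.536, -0.46]
contact_force: [2.0, -2.0, -1.7]
gripper_width: 23.3
```

```bash
python3 b.py
python3 - <<'E'
from h import *
d=get_image("wrist"); a=d["img"][:,:,::-1]; np.save("n9.npy",d["img"])
cv2.imwrite("pics/n9.png",cv2.resize(cv2.convertScaleAbs(a[140:350,160:340],alpha=1.7),None,fx=2.8,fy=2.8,interpolation=cv2.INTER_CUBIC))
E
```

```text
t 19.55 tcp [ 3.4 -0.4 -4. ] F [-34.1  -0.7  12.3] tilt -0.02 yaw 0.49 roll -0.18 force bay [-2.27 -1.65 -1.73] torq [-0.4   0.59 -0.04] w 23.3
nub [30.9 -0.7 12.2] corner [28.4 -0.7 -0.8]
```

View pics/n9.png

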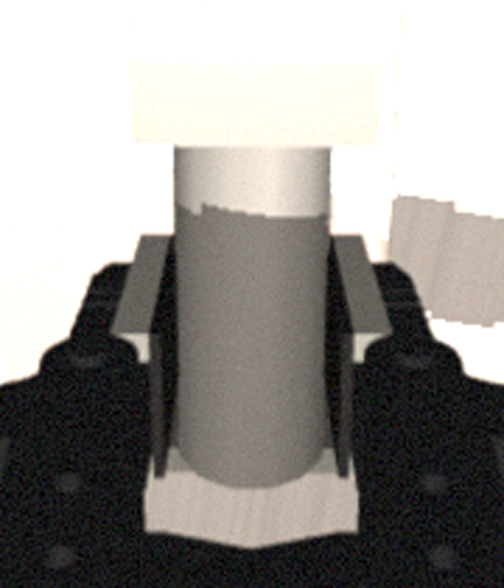

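arm_command(
  rows=[
    {"dx": 0,"dy": 0,"dz": -0.001,"wx": 0,"wy": 0,"wz": 0,"gripper": 1},
    {"dx": 0,"dy": 0,"dz": -0.0022,"wx": 0,"wy": 0,"wz": 0,"gripper": 1},
    {"dx": 0.001,"dy": 0,"dz": -0.0024,"wx": 0,"wy": 0,"wz": 0,"gripper": 1},
    {"dx": 0.002,"dy": 0,"dz": -0.0024,"wx": 0,"wy": 0,"wz": 0,"gripper": 1},
    {"dx": 0.003,"dy": 0,"dz": -0.0024,"wx": 0,"wy": 0,"wz": 0,"gripper": 1},
    {"dx": 0.0035,"dy": 0,"dz": -0.0024,"wx": 0,"wy": 0,"wz": 0,"gripper": 1},
    {"dx": 0.0035,"dy": 0,"dz": -0.0024,"wx": 0,"wy": 0,"wz": 0,"gripper": 1},
    {"dx": 0.0035,"dy": 0,"dz": -0.0024,"wx": 0,"wy": 0,"wz": 0,"gripper": 1},
  ],
)

```text
clock: 20.4
position: [519.0, 123.4, 42.7]
ee_rot: [0.538, -0.457, -0.537, -0.462]
contact_force: [-2.6, 6.2, 5.5]
gripper_width: 23.6
```

```bash
python3 b.py
python3 - <<'E'
from h import *
d=get_image("wrist"); a=d["img"][:,:,::-1]; np.save("n10.npy",d["img"])
cv2.imwrite("pics/n10.png",cv2.resize(cv2.convertScaleAbs(a[140:350,160:340],alpha=1.7),None,fx=2.8,fy=2.8,interpolation=cv2.INTER_CUBIC))
E
```

```text
t 20.4 tcp [ 2.9 -1.5 -6.3] F [-34.6  -1.8   9.8] tilt 0.12 yaw 0.53 roll -0.36 force bay [6.53 1.65 5.51] torq [ 0.65 -1.92 -0.08] w 23.6
nub [30.4 -1.8 10. ] corner [27.9 -1.8 -3. ]
```

View pics/n10.png

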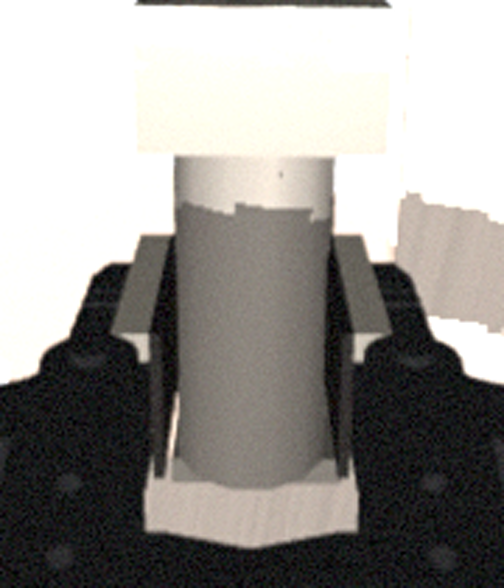

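arm_command(
  rows=[
    {"dx": -0.0006,"dy": 0.0008,"dz": -0.0014,"wx": 0,"wy": 0,"wz": 0,"gripper": 1},
    {"dx": -0.0006,"dy": 0.0014,"dz": -0.0016,"wx": 0,"wy": 0,"wz": 0,"gripper": 1},
    {"dx": 0.0,"dy": 0.0016,"dz": -0.0016,"wx": 0,"wy": 0,"wz": 0,"gripper": 1},
    {"dx": 0.0006,"dy": 0.0018,"dz": -0.0016,"wx": 0,"wy": 0,"wz": 0,"gripper": 1},
    {"dx": 0.0012,"dy": 0.0018,"dz": -0.0016,"wx": 0,"wy": 0,"wz": 0,"gripper": 1},
    {"dx": 0.0018,"dy": 0.002,"dz": -0.0016,"wx": 0,"wy": 0,"wz": 0,"gripper": 1},
    {"dx": 0.002,"dy": 0.002,"dz": -0.0016,"wx": 0,"wy": 0,"wz": 0,"gripper": 1},
    {"dx": 0.002,"dy": 0.002,"dz": -0.0016,"wx": 0,"wy": 0,"wz": 0,"gripper": 1},
  ],
)

```text
clock: 21.25
position: [518.9, 123.5, 42.6]
ee_rot: [0.539, -0.455, -0.536, -0.463]
contact_force: [-2.4, 6.5, 8.2]
gripper_width: 23.8
```

```bash
python3 b.py
python3 - <<'E'
from h import *
d=get_image("wrist"); a=d["img"][:,:,::-1]; np.save("n11.npy",d["img"])
cv2.imwrite("pics/n11.png",cv2.resize(cv2.convertScaleAbs(a[140:350,160:340],alpha=1.7),None,fx=2.8,fy=2.8,interpolation=cv2.INTER_CUBIC))
E
```

```text
t 21.25 tcp [ 3.  -1.5 -6.4] F [-34.6  -1.7   9.6] tilt 0.25 yaw 0.59 roll -0.64 force bay [6.8  1.4  8.15] torq [ 0.5  -1.72 -0.03] w 23.8
nub [30.4 -1.7  9.9] corner [28.  -1.7 -3.1]
```

View pics/n11.png

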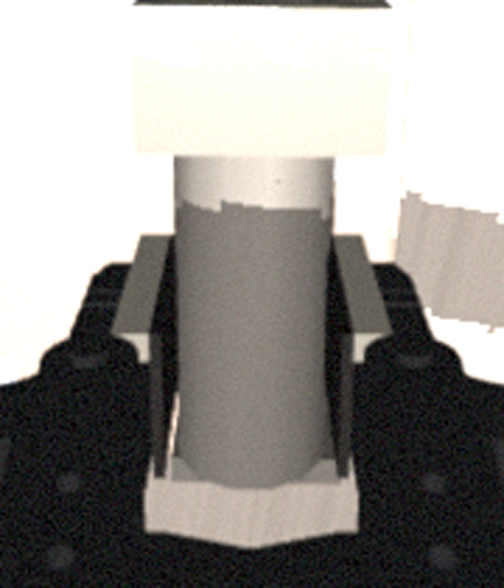

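arm_command(
  rows=[
    {"dx": 0,"dy": 0,"dz": -0.0008,"wx": 0,"wy": 0,"wz": 0,"gripper": 1},
    {"dx": 0,"dy": 0,"dz": 0,"wx": 0,"wy": 0,"wz": 0,"gripper": 1},
    {"dx": 0,"dy": 0,"dz": 0.0005,"wx": 0,"wy": 0,"wz": 0,"gripper": 1},
    {"dx": 0,"dy": 0,"dz": 0.0005,"wx": 0,"wy": 0,"wz": 0,"gripper": 0.2},
    {"dx": 0,"dy": 0,"dz": 0.0005,"wx": 0,"wy": 0,"wz": 0,"gripper": 0.2},
    {"dx": 0,"dy": 0,"dz": 0.0005,"wx": 0,"wy": 0,"wz": 0,"gripper": 0.2},
    {"dx": 0,"dy": 0,"dz": 0.0005,"wx": 0,"wy": 0,"wz": 0,"gripper": 0.2},
    {"dx": 0,"dy": 0,"dz": 0.0005,"wx": 0,"wy": 0,"wz": 0,"gripper": 0.2},
  ],
)

```text
clock: 22.1
position: [518.8, 123.8, 42.4]
ee_rot: [0.539, -0.455, -0.536, -0.463]
contact_force: [0.3, 0.2, 1.0]
gripper_width: 34.3
```

```bash
python3 b.py
python3 - <<'E'
from h import *
d=get_image("wrist"); a=d["img"][:,:,::-1]; np.save("n12.npy",d["img"])
cv2.imwrite("pics/n12.png",cv2.resize(cv2.convertScaleAbs(a[140:350,160:340],alpha=1.7),None,fx=2.8,fy=2.8,interpolation=cv2.INTER_CUBIC))
E
```

```text
t 22.1 tcp [ 3.3 -1.4 -6.6] F [-34.2  -1.6   9.5] tilt 0.24 yaw 0.59 roll -0.62 force bay [ 0.18 -0.3   0.95] torq [ 0.02  0.01 -0.01] w 34.3
nub [30.8 -1.6  9.7] corner [28.3 -1.6 -3.3]
```

View pics/n12.png

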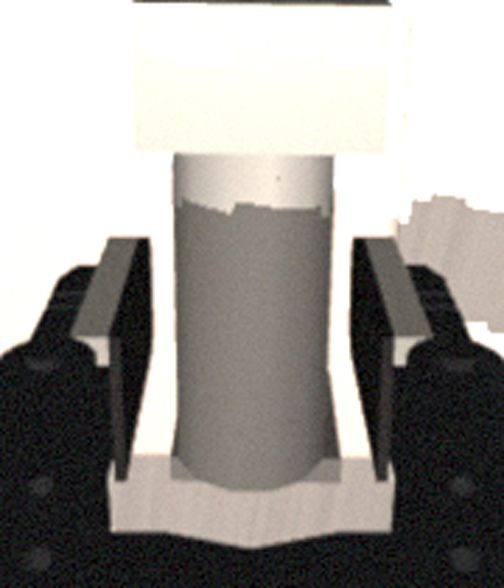

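arm_command(
  rows=[
    {"dx": -0.005,"dy": 0,"dz": 0,"wx": 0,"wy": 0,"wz": 0,"gripper": 0.2},
    {"dx": -0.02,"dy": 0,"dz": 0,"wx": 0,"wy": 0,"wz": 0,"gripper": 0.2},
    {"dx": -0.05,"dy": 0,"dz": 0,"wx": 0,"wy": 0,"wz": 0,"gripper": 0.2},
    {"dx": -0.09,"dy": 0,"dz": 0.0,"wx": 0,"wy": 0,"wz": 0,"gripper": 0.2},
    {"dx": -0.12,"dy": 0,"dz": 0,"wx": 0,"wy": 0,"wz": 0,"gripper": 0.2},
    {"dx": -0.13,"dy": 0,"dz": 0,"wx": 0,"wy": 0,"wz": 0,"gripper": -1},
    {"dx": -0.13,"dy": 0,"dz": 0,"wx": 0,"wy": 0,"wz": 0,"gripper": -1},
    {"dx": -0.13,"dy": 0,"dz": 0,"wx": 0,"wy": 0,"wz": 0,"gripper": -1},
  ],
)

```text
clock: 22.95
position: [516.6, 122.8, 171.4]
ee_rot: [0.538, -0.456, -0.537, -0.463]
contact_force: [0.4, 0.3, -0.0]
gripper_width: 76.2
```

```bash
python3 b.py|head -1
python3 - <<'E'
from h import *
s=arm.read_state();d=get_image("wrist"); a=d["img"][:,:,::-1]; np.save("n13.npy",dict(s=s,d=d),allow_pickle=True)
cv2.imwrite("pics/n13.png",cv2.resize(cv2.convertScaleAbs(a[100:240,200:300],alpha=1.6),None,fx=4.2,fy=4.2,interpolation=cv2.INTER_CUBIC))
sc=get_image("scene")["img"][160:210,260:340,::-1]
cv2.imwrite("pics/n13s.png",cv2.resize(cv2.convertScaleAbs(sc,alpha=1.8),None,fx=9,fy=9,interpolation=cv2.INTER_CUBIC))
E
```

```text
t 22.95 tcp [  2.7   1.  122.4] F [-34.9   0.7 138.4] tilt 0.23 yaw 0.56 roll -0.51 force bay [ 0.24 -0.42 -0.01] torq [ 0.05  0.   -0.04] w 76.2
```

View pics/n13.png

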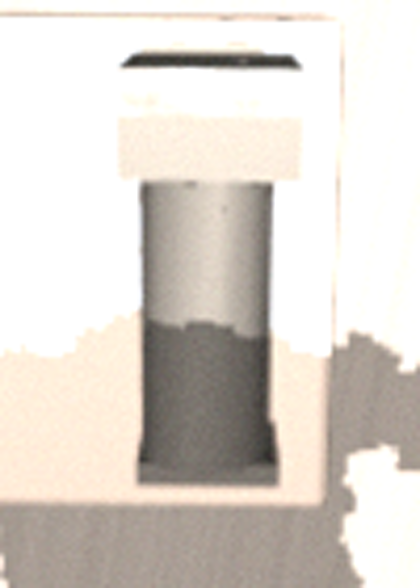

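View pics/n13s.png

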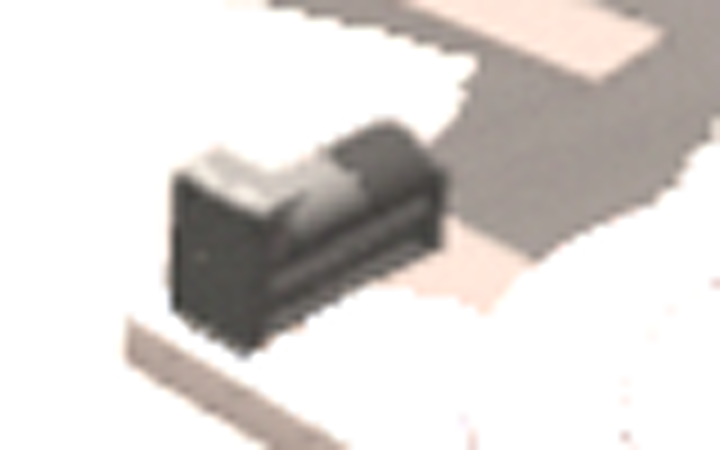

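Run:
```python
from b import *
o=np.load("n13.npy",allow_pickle=True).item();c=cam(o["d"],o["s"])
W=lambda p:B0+Mb@np.array(p,float)
def px(p): q=proj(c,[W(p)])[0]; return ((q-[200,100]+.5)*4.2-.5).round(1)
ox,oy=-0.3,0
for n,p in(("wallout",(37.5+ox,0,1.5)),("wallin",(32.5+ox,0,1.5)),("hoodfront",(-30+ox,0,22)),("wallL",(37.5+ox,-15,1.5)),("wallR",(37.5+ox,15,1.5)),("hoodL",(-30+ox,-17,22)),("hoodR",(-30+ox,17,22))): print(n,px(p))
for fz,nz in((0,0),(4,4),(0,4),(0,8),(4,0)):
    print("F,nub z",fz,nz,"rimtop",px((30+ox,0,13+nz)),"widths at hood",px((-28+ox,13,fz))[0]-px((-28+ox,-13,fz))[0],"at nub",px((25+ox,13,nz))[0]-px((25+ox,-13,nz))[0])
g=cv2.cvtColor(o["d"]["img"],cv2.COLOR_RGB2GRAY)
a=g[200:222,228:268]; cv2.imwrite("pics/n13z.png",cv2.resize(cv2.convertScaleAbs(a,alpha=2.5),None,fx=18,fy=18,interpolation=cv2.INTER_CUBIC))
print(g[204:220,249].tolist())
```

```text
t 23.05 tcp [  2.5   1.1 121.7] F [-35.    0.8 137.8] tilt 0.19 yaw 0.57 roll -0.43 force bay [-0.63  0.33 -0.87] torq [0.   0.03 0.02] w 85.3
nub [ 30.    0.8 138. ] corner [ 27.5   0.8 125. ]
wallout [200.7 483.6]
wallin [200.9 461.3]
hoodfront [202.3 178.1]
wallL [129.3 482.7]
wallR [272.1 484.5]
hoodL [108.7 177. ]
hoodR [296.  179.2]
F,nub z 0 0 rimtop [200.2 469.9] widths at hood 131.6 at nub 124.69999999999999
F,nub z 4 4 rimtop [199.9 477.2] widths at hood 133.5 at nub 126.4
F,nub z 0 4 rimtop [199.9 477.2] widths at hood 131.6 at nub 126.4
F,nub z 0 8 rimtop [199.6 484.7] widths at hood 131.6 at nub 128.2
F,nub z 4 0 rimtop [200.2 469.9] widths at hood 133.5 at nub 124.69999999999999
[73, 72, 69, 72, 73, 74, 70, 71, 73, 71, 77, 102, 137, 151, 150, 139]
```

View pics/n13z.png

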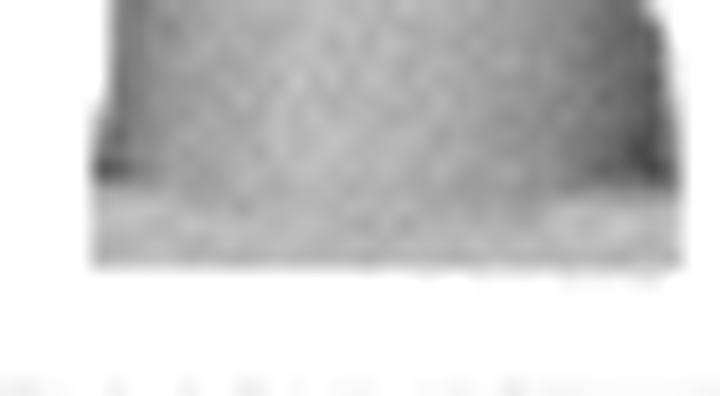

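arm_command(
  rows=[
    {"dx": 0,"dy": 0.015,"dz": 0.002,"wx": 0,"wy": 0,"wz": -8,"gripper": -1},
    {"dx": 0,"dy": 0.035,"dz": 0.004,"wx": 0,"wy": 0,"wz": -16,"gripper": -1},
    {"dx": 0.015,"dy": 0.057,"dz": 0.007,"wx": 0,"wy": 0,"wz": -24,"gripper": -1},
    {"dx": 0.03,"dy": 0.057,"dz": 0.007,"wx": 0,"wy": 0,"wz": -32,"gripper": -1},
    {"dx": 0.04,"dy": 0.057,"dz": 0.007,"wx": 0,"wy": 0,"wz": -40,"gripper": -1},
    {"dx": 0.04,"dy": 0.057,"dz": 0.007,"wx": 0,"wy": 0,"wz": -40,"gripper": -1},
    {"dx": 0.04,"dy": 0.057,"dz": 0.007,"wx": 0,"wy": 0,"wz": -40,"gripper": -1},
    {"dx": 0.04,"dy": 0.057,"dz": 0.007,"wx": 0,"wy": 0,"wz": -40,"gripper": -1},
  ],
)

```text
clock: 23.85
position: [501.9, 121.8, 209.5]
ee_rot: [0.664, -0.314, -0.344, -0.585]
contact_force: [1.1, -0.4, 0.9]
gripper_width: 85.4
```

```bash
python3 b.py|head -1
python3 - <<'E'
from h import *
s=arm.read_state();d=get_image("wrist"); a=d["img"][:,:,::-1]; np.save("n14.npy",dict(s=s,d=d),allow_pickle=True)
cv2.imwrite("pics/n14.png",cv2.resize(cv2.convertScaleAbs(a,alpha=1.3),None,fx=1.5,fy=1.5,interpolation=cv2.INTER_CUBIC))
E
```

```text
t 23.85 tcp [  3.8  15.6 160.5] F [-31.9  26.8 176.8] tilt -4.49 yaw -3.34 roll -32.14 force bay [-0.54 -1.06  0.86] torq [ 0.94 -0.15 -0.03] w 85.4
```

View pics/n14.png

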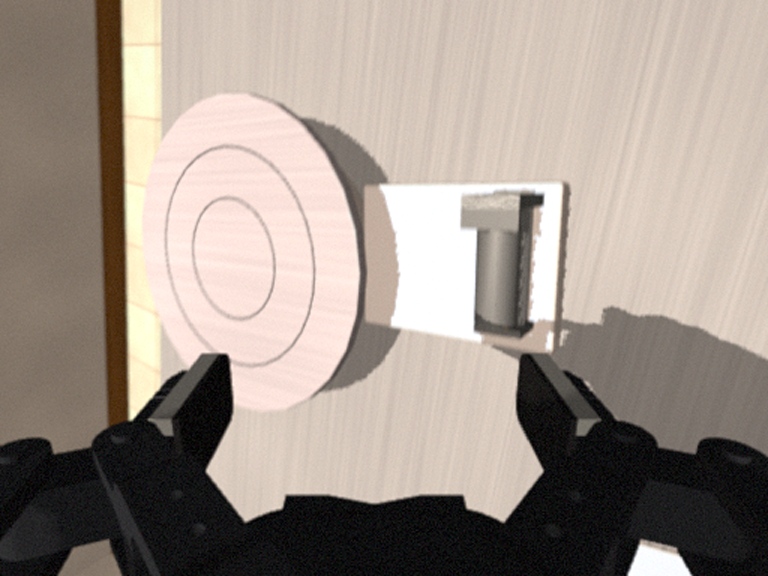

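```bash
cat > ov.py <<'E'
from b import *
import sys
def run(fn,out,x0,x1,y0,y1,sc,ox,oy,oz,hyp):
    o=np.load(fn,allow_pickle=True).item();c=cam(o["d"],o["s"])
    im=cv2.resize(cv2.convertScaleAbs(o["d"]["img"][y0:y1,x0:x1,::-1],alpha=1.5),None,fx=sc,fy=sc,interpolation=cv2.INTER_CUBIC)
    P=lambda pts:((proj(c,B0+(np.atleast_2d(pts)+[ox,oy,oz])@Mb.T)-[x0,y0]+.5)*sc-.5).round().astype(np.int32)
    ims=[im.copy()]
    for f,n in hyp:
        a=im.copy()
        for q in([(32.5,-15,1.5),(32.5,15,1.5),(37.5,15,1.5),(37.5,-15,1.5)],[(-30,-17,22),(-30,17,22),(-45,17,22),(-45,-17,22)]): cv2.polylines(a,[P(q)],True,(0,0,255),1)
        F=np.array([-32.5,0,f]);N=np.array([32.5,0,n]);u=(N-F)/np.linalg.norm(N-F);v=np.cross(u,[0,1,0]);t=np.linspace(0,2*np.pi,80)
        ci=13*(np.outer(np.cos(t),v)+np.outer(np.sin(t),[0,1,0]))
        h=cv2.convexHull(np.vstack([P(F+ci),P(F+62.5*u+ci)])); cv2.polylines(a,[h],True,(0,255,0),1); ims.append(a)
    cv2.imwrite(out,np.hstack(ims))
E
python3 -c "
from ov import *
run('n14.npy','pics/ov14.png',300,365,120,235,4,-0.3,0,0,[(0,0),(4,4)])"
```

```text
t 23.9 tcp [  6.   16.9 160.2] F [-29.8  27.8 176.6] tilt -4.66 yaw -2.86 roll -32.16 force bay [ 0.59  1.45 -0.  ] torq [ 1.23 -0.24  0.01] w 85.0
nub [ 35.   27.8 171.4] corner [ 31.5  27.8 158.6]
```

View pics/ov14.png

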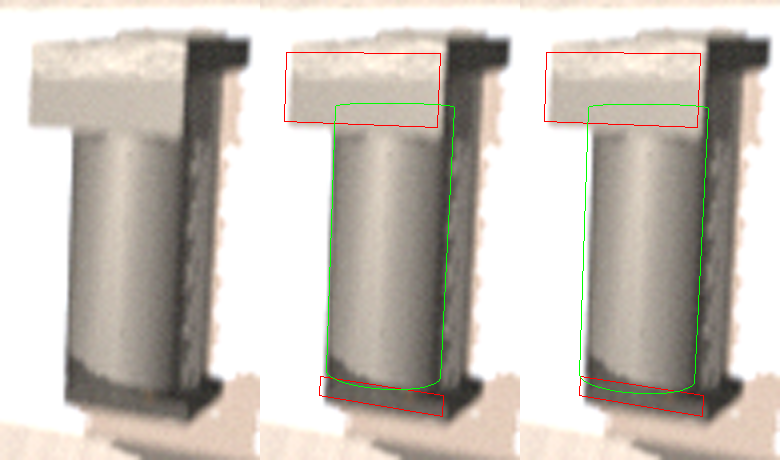

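```bash
python3 - <<'E'
from h import *
for i in range(5): get_image("top")
s0=arm.read_state();d=get_image("wrist");s1=arm.read_state();print(s0["position"],s1["position"],s1["joint_vel"].round(3),s1["joints"].round(2))
np.save("n15.npy",dict(s=s1,d=d),allow_pickle=True)
E
python3 -c "
from ov import *
run('n15.npy','pics/ov15.png',300,365,120,235,4,-0.3,-1,0,[(0,0),(4,4)])"
```

```text
[502.91089901 121.1772412  210.4047584 ] [502.91978953 121.45794761 210.53061387] [ 0.003 -0.001  0.002  0.013  0.    -0.008] [ 0.36 -0.01 -1.01  1.57 -0.22 -1.75]
t 24.2 tcp [  3.3  14.6 161.5] F [-32.4  25.9 177.8] tilt -4.43 yaw -3.38 roll -32.16 force bay [ 0.17 -0.61 -0.77] torq [ 1.14 -0.21  0.01] w 85.2
nub [ 32.4  25.9 172.8] corner [ 28.9  25.9 160. ]
```

View pics/ov15.png

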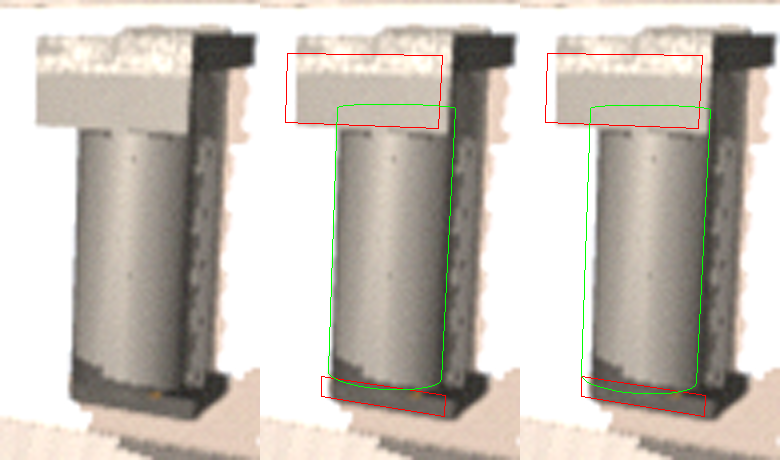

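Run:
```python
import numpy as np,cv2
a=np.load("n15.npy",allow_pickle=True).item()["d"]["img"][205:228,314:356,::-1]
b=np.load("n13.npy",allow_pickle=True).item()["d"]["img"][196:219,228:270,::-1]
f=lambda i:cv2.resize(np.clip((cv2.GaussianBlur(i,(3,3),0.6).astype(float)-25)*3,0,255).astype(np.uint8),None,fx=16,fy=12,interpolation=cv2.INTER_CUBIC)
cv2.imwrite("pics/z15.png",np.vstack([f(a),f(b)]))
```

```text
(no output)
```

View pics/z15.png

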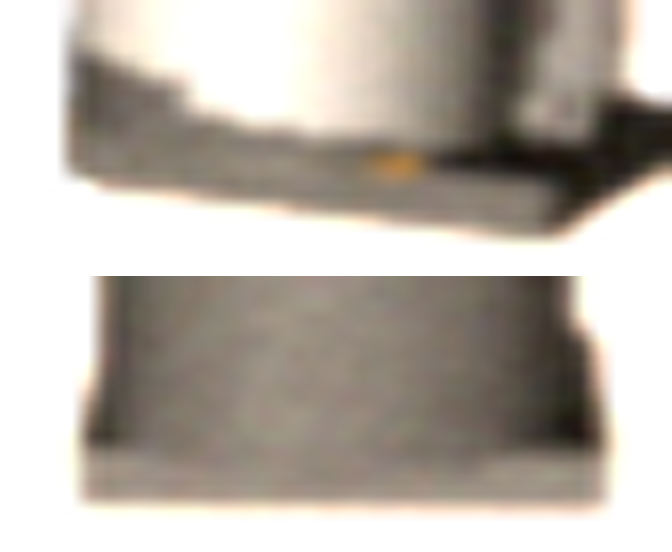

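Run:
```python
from h import *
d=get_image("top"); cv2.imwrite("pics/topend.png",d["img"][:,:,::-1])
print(arm.read_state()["joint_vel"].round(3)); print(arm.job_done())
```

```text
[-0.001 -0.002  0.001  0.013  0.    -0.005]
the job is handed in; nothing more can be done
None
```

View pics/topend.png

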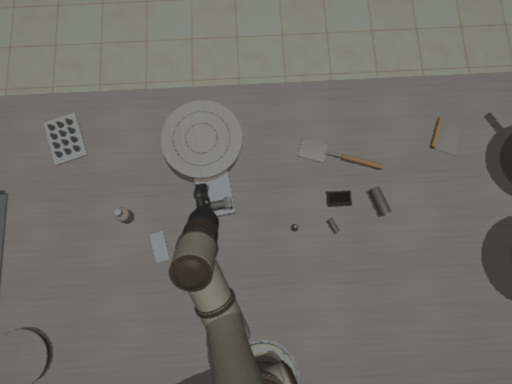

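The cell is in the bay with its nub towards the end wall, released, and the job was handed in at about 24 s of the 64 s allowed. No verdict is reported.

**What I did:**
- I took the 26 mm cell from the rest. The big cell at top-image pixel (380,201) and the small one at (333,225) were left alone.
- I pressed the flat end under the hood at about 23° tilt, to about 9 N, which is roughly 10 mm of spring travel with the nub still about 26 mm above the bay axis.
- I rotated the cell down behind the end wall. The fingers probably met the holder block about 4 mm too early, so I released the cell, gripped it again higher up and pressed it down into the V groove. I then let go and moved clear.
- The highest net force on the tool was just over 13 N, briefly above the 12 N you suggested.

**Last checks that agreed:**
- The gripper was open with nothing touching the cell.
- The overhead wrist picture puts the nub-end rim where a level, seated cell should show it. A cell sitting 4 mm high would show differently.
- In the final top view the rest is empty and the bystanders are where they started.

**Checks that disagreed or could not be made:**
- The arm's own height reading put the seated cell about 1.7 mm too high. I took this as a reading or grip offset.
- The overhead view put the cell about 0.5 mm off the hood's centre line. An oblique view fitted a seated cell at the nub end, but its side edges fitted a cell about 1.5 mm sideways or a few millimetres high. I did not settle which.
- Two force-based estimates of where the holder sits along the bay differed by about 3 mm.
- The final spring travel could only be inferred from the nub resting against the wall.

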